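# Nest channel offcuts in the stacking cradle

### The job

Stack the three aluminium channels from the sloped rack in the blue cradle so that they interlock: lay the two open-up channels side by side between the cradle's stop tabs, then set the open-down one over their two adjoining flanges, one of its flanges in each trough, fully down. All three lie flat, square with the cradle and with their ends in line with its plate; keep each channel the way up it is now relative to the rack, and leave the other things on the table alone.

Things in the scene. Friction and masses are not known exactly. Their poses are not given: they have to be found in the camera images.
- channel_a_mid (a point): aluminium U-channel offcut, 60 long (y) x 44 wide (x) x 30 high (z), walls 6 thick (trough 32 wide, 24 deep), ends square and open. The point is the centre of this block, half-way up; z points out of its open side, y along its length. Starts in any of the rack's three bays, y level, open side UP (away from the deck).
- channel_c_mid (a point): aluminium U-channel offcut, 60 long (y) x 44 wide (x) x 30 high (z), walls 6 thick (trough 32 wide, 24 deep), ends square and open. The point is the centre of this block, half-way up; z points out of its open side, y along its length. Starts in any of the rack's three bays, y level, open side UP (away from the deck).
- channel_b_mid (a point): aluminium U-channel offcut, 60 long (y) x 44 wide (x) x 30 high (z), walls 6 thick (trough 32 wide, 24 deep), ends square and open. The point is the centre of this block, half-way up; z points out of its open side, y along its length. Starts in any of the rack's three bays, y level, open side DOWN (flange tips on the deck, z into it); z ends pointing down.
- channel_a: the same channel as channel_a_mid, same origin and axes; about 0.11 kg; may be gripped across its two ends (60 mm), over the web or over a flange
- channel_c: the same channel as channel_c_mid, same origin and axes; about 0.11 kg; may be gripped across its two ends (60 mm), over the web or over a flange
- channel_b: the same channel as channel_b_mid, same origin and axes; about 0.11 kg; may be gripped across its two ends (60 mm), over the web or over a flange
- rack: fixed rack, green deck on a blue frame, 302 wide (y); origin on the table under its deck. The deck slopes at 32 deg (0.559 rad), rising to the rack's +x, away from the robot; its surface is 52 up at the three bays' centres, 95 apart in y. A stop tab 32 wide, 12 high at the low side of each bay holds the middle of the channel; its ends are clear (35 between channels), nothing is above.
- cradle_floor (a point): fixed blue plate, 116 (x) x 62 (y), 12 thick; point: centre of its top, z up. Steel stop tabs 16 high at both x edges, y within 21, inner faces at x = +-50; the y edges are open for fingers. Open-up channels lie along y, e.g. centred at x = 24 and -24, y 0, z 15; the open-down one over their adjoining flanges at x 0, z 21.
- glue_jar: white glue jar with red lid, 72 across, 90 high; bystander; origin at the centre of its underside
- spool: brown thread spool, 36 across, 45 high; bystander; origin at the centre of its underside
- tape_roll: pale roll of tape lying flat, 104 across, 25 high; bystander; origin at the centre of its underside
- eyelet_tin: round metal tin of eyelets, 62 across, 20 high; bystander; origin at the centre of its underside
- sand_block: brown sanding block, 60 x 90 x 30 high; bystander; origin at the centre of its underside
- heel_die: grey D-shaped heel cutting die, 74 x 64 x 31 high; bystander; origin at the centre of its underside
Mind the look-alikes: they are no part of the job. Leave any green or yellow look-alike of the channel_b alone.

How it is judged:
On the way:
1. both open-up channels lie side by side on the cradle's plate, between its stop tabs (((x of channel_a_mid in the frame of cradle_floor between 0.015 and 0.032 m and y of channel_a_mid in the frame of cradle_floor between -0.012 and 0.012 m and z of channel_a_mid in the frame of cradle_floor between 0.012 and 0.018 m and angle between the y axis of each of channel_a_mid, channel_c_mid and the y axis of cradle_floor, either way round below 0.15 rad and angle between each of channel_a_mid, channel_c_mid's own z axis and vertical below 0.1 rad and x of channel_c_mid in the frame of cradle_floor between -0.032 and -0.015 m and y of channel_c_mid in the frame of cradle_floor between -0.012 and 0.012 m and z of channel_c_mid in the frame of cradle_floor between 0.012 and 0.018 m) or (x of channel_a_mid in the frame of cradle_floor between -0.032 and -0.015 m and y of channel_a_mid in the frame of cradle_floor between -0.012 and 0.012 m and z of channel_a_mid in the frame of cradle_floor between 0.012 and 0.018 m and angle between the y axis of each of channel_a_mid, channel_c_mid and the y axis of cradle_floor, either way round below 0.15 rad and angle between each of channel_a_mid, channel_c_mid's own z axis and vertical below 0.1 rad and x of channel_c_mid in the frame of cradle_floor between 0.015 and 0.032 m and y of channel_c_mid in the frame of cradle_floor between -0.012 and 0.012 m and z of channel_c_mid in the frame of cradle_floor between 0.012 and 0.018 m))), for 0.2 s.
At the end, for the whole second after the job is handed in: Channel centres from the plate's centre: open-up ones 15-32 mm to either side in x, 12-18 mm up; open-down one within 13 mm in x, 18-24 mm up, flange tips on their webs. All within 12 mm lengthwise, 0.1 rad of level, 0.15 rad of square; released, at rest (((x of channel_a_mid in the frame of cradle_floor between 0.015 and 0.032 m and y of channel_a_mid in the frame of cradle_floor between -0.012 and 0.012 m and z of channel_a_mid in the frame of cradle_floor between 0.012 and 0.018 m and angle between the y axis of each of channel_a_mid, channel_c_mid and the y axis of cradle_floor, either way round below 0.15 rad and angle between each of channel_a_mid, channel_c_mid's own z axis and vertical below 0.1 rad and x of channel_c_mid in the frame of cradle_floor between -0.032 and -0.015 m and y of channel_c_mid in the frame of cradle_floor between -0.012 and 0.012 m and z of channel_c_mid in the frame of cradle_floor between 0.012 and 0.018 m) or (x of channel_a_mid in the frame of cradle_floor between -0.032 and -0.015 m and y of channel_a_mid in the frame of cradle_floor between -0.012 and 0.012 m and z of channel_a_mid in the frame of cradle_floor between 0.012 and 0.018 m and angle between the y axis of each of channel_a_mid, channel_c_mid and the y axis of cradle_floor, either way round below 0.15 rad and angle between each of channel_a_mid, channel_c_mid's own z axis and vertical below 0.1 rad and x of channel_c_mid in the frame of cradle_floor between 0.015 and 0.032 m and y of channel_c_mid in the frame of cradle_floor between -0.012 and 0.012 m and z of channel_c_mid in the frame of cradle_floor between 0.012 and 0.018 m)) and x of channel_b_mid in the frame of cradle_floor between -0.013 and 0.013 m and y of channel_b_mid in the frame of cradle_floor between -0.012 and 0.012 m and z of channel_b_mid in the frame of cradle_floor between 0.018 and 0.024 m and angle between the y axis of channel_b_mid and the y axis of cradle_floor, either way round below 0.15 rad and angle between channel_b_mid's own z axis and vertical above 3.0416 rad and linear speed of each of channel_a, channel_c, channel_b below 0.02 m/s); the robot touches nothing.
It fails at once if a bystander is shifted by more than 20 mm or knocked over (distance of any of glue_jar, spool, tape_roll, eyelet_tin, sand_block, heel_die from where it was at the start of the episode above 0.02 m or angle between any of glue_jar, spool, tape_roll, eyelet_tin, sand_block, heel_die's own z axis and vertical above 0.5 rad).
It also fails if it takes over 59 s, if anything falls off the work surface, if the arm or the gripper's body presses on something with over 40 N, if the wrist force passes 120 N, or if a joint passes its speed limit or range.

### The arm

A 6-joint arm with a two-finger parallel gripper is mounted at the origin on a cart in front of the work surface, level with it; the furniture and walls round the work are solid. World frame = base frame: x ahead of the robot, y to its left, z up, the work surface at z = 0. Lengths are in m, angles in rad, forces in N, time in s.
With the tool pointing down it reaches from about 0.425 to 0.95 m from the base axis. Payload 3.5 kg.
Tool frame: the origin (TCP) lies at the very end of the fingers, on their centre line; the grasp point (between the pads) lies ctrl.tcp_to_grasp behind it (ctrl.tcp_to_grasp is the distance from the TCP to the grasp point, in m); z points along the fingers, y is the line along which they close (so a half turn about z gives the same grasp; the last joint's range is limited). The gripper opens to 85 mm and grips with 20 to 120 N. Pads are 22 mm wide; open, the fingers measure 114 mm over their backs; the gripper's body (76 mm by 85 mm) begins 54 mm behind the grasp point. The pads swing forward as they close: fully open they stand 13 mm farther back than shut.
Start: joints at [-1.25, 0.286, 1.577, -0, 1.279, -0.15], TCP at [0.306, -0.602, 0.2] pointing down, gripper open.
Joint ranges: [-2.77, 2.77], [-0.9, 2.22], [0.21, 2.48], [-1.53, 4.67], [0.24, 2.81], [-2.84, 2.84]. Speed limits (rad/s): [2.79, 2.79, 3.14, 3.14, 3.14, 3.14].

### API

Orientations are given as a unit quaternion [x, y, z, w].
In Python, from plant import ctrl gives the robot as it stands.
- The arm moves only by the shell command python3 -m inch 'ROWS' [FORCE]. ROWS is JSON, a list of rows, each an object with "slide": the shift along the tool's x, y, z in cm, a list of three; "turn": the turn about the tool's z in rad; "grip": the finger opening in cm, from 0 to 8.54. A call has 1 to 20 rows; each row is the pose to reach, as a shift and turn from the pose commanded when the call began, along the tool's axes at that moment; what a row does not reach only later rows make up. A row lasts 1/10 s, in which the tool goes at most 50 mm and 8.59 degrees, less where a joint would pass 70% of its speed; a pose out of reach is approached as far as the arm can. A call with a gripper value outside its range is refused whole. The fingers move at their own pace and stop on an object; FORCE is the grip in N (left out, the last holds). Time passes only in rows, so rows that repeat a pose let the fingers close. It gives the time, the measured TCP pose, the force, the opening and the grip force at its end, in the units of the state.
- ctrl.get_state(): the state, without advancing time (a new reading comes with each control period).
- ctrl.read_camera(name): name is "scene" or "top" or "wrist"; returns (picture, depth): 480x640x3 uint8, red, green, blue; 480x640 float32, m along the optical axis (not along the pixel's ray), 0 where there is no reading.
- ctrl.camera_info(name): a dict with "K" (3x3 intrinsics, pixels), "camera_from_world" (4x4, takes a point from world to camera coordinates); the wrist camera has in their place "T_tool_cam" (4x4, takes a point from camera to tool coordinates, whose origin is the TCP and whose axes are the flange's). Camera axes: x right, y down, z forward; pixel columns grow to the right and rows downward; lengths in m; the calibration is good to about 2 mm. A picture is of the moment at which its call begins: read the wrist's pose just before it. camera_info takes no time and is no camera call.
- ctrl.sign_off(): hands the job in; it is judged then, once.
The state is a dict: "time": time; "qpos": joint angles; "dq": joint speeds; "joint_efforts": joint torques, N m; "eef_pos": TCP position; "tcp_rot": TCP orientation; "contact_force": force on the tool from outside, world axes, zero at the start; "wrist_torque": the same for the moment, N m; "opening": opening from 0.0 (shut) to 1.0 (fully open); "finger_force": force on a finger pad.
Only numpy, scipy, OpenCV 4.12 (cv2) and the standard library are available. Lean on these libraries where they do the work, as an engineer would, in place of code of your own. Each camera call takes 0.05 s, during which the arm holds its last target. There are 200 camera calls.

## Working session

There is one attempt and no reset: what is moved stays moved. The work goes in short steps, Python scripts to look and compute and a shell command to move; the robot and the scene stay as the last step left them, time stands still between calls to the robot, and variables do not carry over. Pictures are saved under pics/ and viewed, at most 10 in all, crops included, and the job is handed in when it is done.

```bash
ls; mkdir -p pics; python3 - <<'E'
from plant import ctrl
import cv2,numpy as np
print(ctrl.tcp_to_grasp, ctrl.get_state())
for n in ("top","scene"):
    p,d=ctrl.read_camera(n); cv2.imwrite(f"pics/{n}0.png",p[:,:,::-1]); np.savez(f"{n}0.npz",p=p,d=d)
    print(n,ctrl.camera_info(n))
print(ctrl.camera_info("wrist"))
E
```

```text
pics
0.0187 {'time': 0.0, 'qpos': array([-1.25002424e+00,  2.87201275e-01,  1.57818420e+00, -1.55602917e-05,
        1.27857346e+00, -1.50007203e-01]), 'dq': array([-0.00156091, -0.00275781, -0.00062507, -0.00016085, -0.00039823,
        0.00130166]), 'joint_efforts': array([ 3.42879102e-04, -4.05978835e+01, -2.92626768e+01, -1.53257492e-04,
        5.80633379e-03,  7.14088031e-06]), 'eef_pos': array([ 0.30595321, -0.60086201,  0.19841961]), 'tcp_rot': array([ 9.72422335e-01,  2.33223930e-01, -1.08317150e-04, -1.17819410e-03]), 'contact_force': array([ 0.04384871, -0.04677142, -0.28588102]), 'wrist_torque': array([-0.003455  , -0.03406178, -0.06010518]), 'finger_force': 0.0, 'opening': 1.0022175890527771}
top {'K': array([[510.14629557,   0.        , 321.99862021],
       [  0.        , 510.14629557, 242.06943764],
       [  0.        ,   0.        ,   1.        ]]), 'camera_from_world': array([[-0.00340617, -0.99993928, -0.01048063,  0.15103136],
       [-0.99523345,  0.00441124, -0.09742132,  0.58674396],
       [ 0.09746164,  0.01009884, -0.99518804,  1.12832652],
       [ 0.     
[... 297 characters left out ...]
      [-0.28784596,  0.51500832, -0.80741014,  0.16167851],
       [ 0.37524179, -0.7150263 , -0.58985675,  0.84747788],
       [ 0.        ,  0.        ,  0.        ,  1.        ]])}
{'K': array([[358.35722592,   0.        , 320.97599239],
       [  0.        , 358.35722592, 240.50364714],
       [  0.        ,   0.        ,   1.        ]]), 'T_tool_cam': array([[-3.81981075e-04, -9.56461264e-01, -2.91859049e-01,
         7.50123504e-02],
       [ 9.99999905e-01, -3.03701155e-04, -3.13516570e-04,
        -5.54388113e-04],
       [ 2.11228525e-04, -2.91859141e-01,  9.56461289e-01,
        -1.74957288e-01],
       [ 0.00000000e+00,  0.00000000e+00,  0.00000000e+00,
         1.00000000e+00]])}
```

View pics/top0.png

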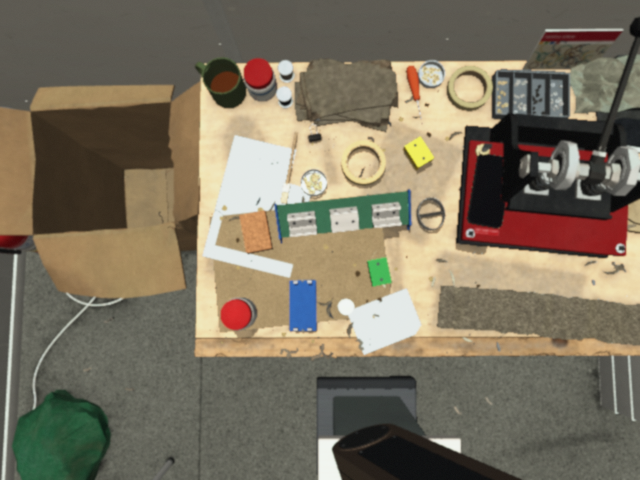

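View pics/scene0.png

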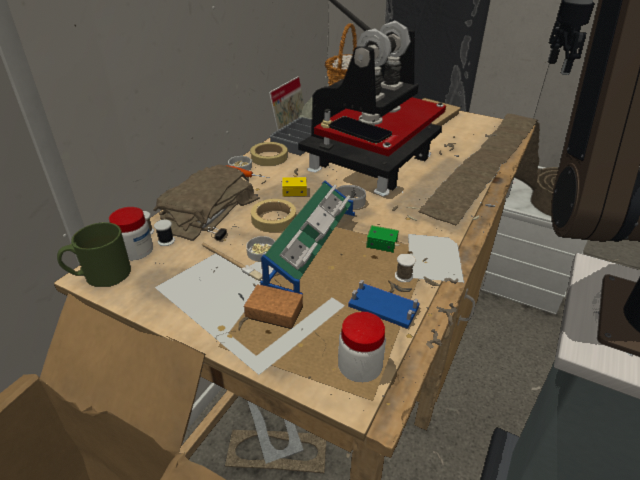

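The top view shows the rack with three channels at about (301,222), (344,219) and (387,214); the middle one looks open-down. The blue cradle is at (303,305), with the jar at (237,314) and the spool at (346,307) on either side. Next I measure these.

```bash
cat > h.py <<'E'
import numpy as np,cv2
from plant import ctrl
from scipy.spatial.transform import Rotation as R
def cam(n,T=None):
    i=ctrl.camera_info(n); K=i["K"]
    W=np.linalg.inv(i["camera_from_world"]) if n!="wrist" else T@i["T_tool_cam"]
    return K,W
def tool():
    s=ctrl.get_state(); T=np.eye(4); T[:3,:3]=R.from_quat(s["tcp_rot"]).as_matrix(); T[:3,3]=s["eef_pos"]; return T
def cloud(d,K,W):
    v,u=np.mgrid[:d.shape[0],:d.shape[1]]
    c=np.stack([(u-K[0,2])/K[0,0]*d,(v-K[1,2])/K[1,1]*d,d],-1)
    return c@W[:3,:3].T+W[:3,3]
def ray(px,K,W,z):
    px=np.asarray(px,float).reshape(-1,2)
    r=np.c_[(px-K[[0,1],[2,2]])/K[0,0],np.ones(len(px))]@W[:3,:3].T
    return W[:3,3]+r*((z-W[2,3])/r[:,2])[:,None]
def rect(mask,K,W,z):
    "largest blob's min-area rectangle on plane z: centre, edge vectors"
    cs=cv2.findContours(mask.astype(np.uint8),0,2)[0]
    c=max(cs,key=cv2.contourArea)
    p=ray(c,K,W,z)[:,:2]
    r=cv2.minAreaRect((p*1000).astype(np.float32)); return r
def hsv(p): return cv2.cvtColor(p,cv2.COLOR_RGB2HSV)
E
python3 - <<'E'
from h import *
f=np.load("top0.npz");p,d=f["p"],f["d"];K,W=cam("top");X=cloud(d,K,W);h=hsv(p)
print("table z",np.median(X[255:265,320:350,2]))
blue=(h[...,0]>100)&(h[...,0]<125)&(h[...,1]>130); 
b=blue.copy(); b[:260]=0
print("cradle",rect(b,K,W,.012), "depth z",np.median(X[...,2][b]))
g=(h[...,0]>65)&(h[...,0]<95)&(h[...,1]>90); g[:185]=0;g[245:]=0;g[:,:270]=0;g[:,420:]=0
print("deckgreen",rect(cv2.morphologyEx(g.astype(np.uint8),3,np.ones((35,35))),K,W,.052))
G=X[g]; A=np.c_[G[:,:2],np.ones(len(G))]; print("deck plane",np.linalg.lstsq(A,G[:,2],rcond=None)[0])
al=(h[...,1]<60)&(h[...,2]>90)
for c in ((301,222),(344,219),(387,214)):
    m=np.zeros_like(al);m[c[1]-18:c[1]+18,c[0]-21:c[0]+21]=1;m&=al
    print(c,rect(m,K,W,.065),X[m].mean(0),np.percentile(X[m],[2,98],axis=0))
for n,c in dict(jar=(237,314),spool=(346,307),die=(430,215),tin=(314,183)).items(): print(n,ray(c,K,W,.03))
crop=cv2.resize(p[185:345,215:455],None,fx=3.3,fy=3.3,interpolation=2)[:,:,::-1]
cv2.imwrite("pics/crop0.png",crop)
E
```

```text
table z 0.0015181093969823811
cradle ((445.5023498535156, 193.9357452392578), (57.20686721801758, 108.58084869384766), 89.88142395019531) depth z 0.013524987075903105
deckgreen ((647.4036865234375, 100.30490112304688), (72.11296081542969, 293.8380432128906), 5.480550289154053)
deck plane [-1.50260893 -0.12206086  1.06353958]
(301, 222) ((625.3633422851562, 193.08151245117188), (54.28763198852539, 63.262699127197266), 6.522998332977295) [0.62545211 0.19330526 0.06704155] [[0.59891116 0.1621536  0.04132549]
 [0.65312327 0.22388771 0.09078699]]
(344, 219) ((635.1292114257812, 99.37443542480469), (54.53571701049805, 64.72262573242188), 5.4812798500061035) [0.6325372  0.09992452 0.08152996] [[0.60784549 0.0676339  0.04553542]
 [0.66151658 0.13058969 0.0914564 ]]
(387, 214) ((644.29052734375, 5.792621612548828), (56.187843322753906, 67.45257568359375), 5.208074569702148) [0.6434577  0.00681425 0.06720701] [[ 0.61810185 -0.02722837  0.00775994]
 [ 0.67033117  0.03757374  0.09115413]]
jar [[0.42612743 0.33980063 0.03      ]]
spool [[0.44094024 0.09547269 0.03      ]]
die [[ 0.64806812 -0.09721394  0.03      ]]
tin [[0.72355642 0.16661757 0.03      ]]
```

View pics/crop0.png

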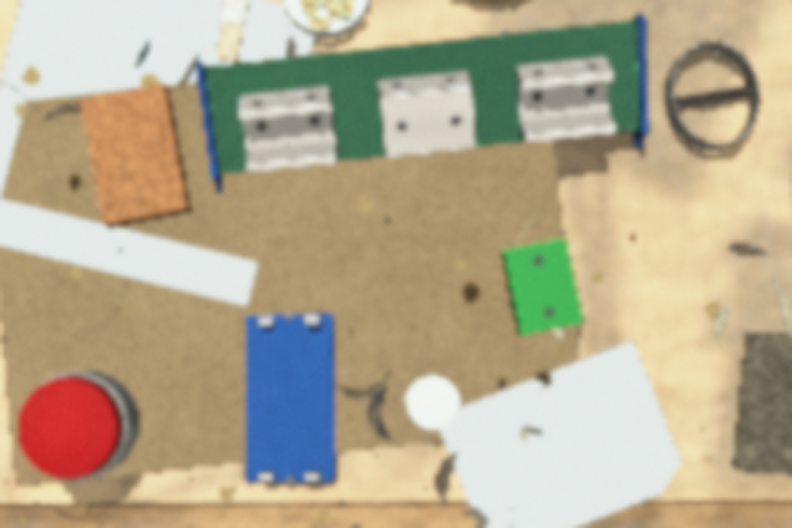

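```bash
cat >> h.py <<'E'
def go(*pts):
    "pts (x,y,z,yaw of tool x): slides (cm, tool axes now) and turns"
    T=tool(); psi=np.arctan2(T[1,0],T[0,0])
    print("now",T[:3,3].round(4),"yaw",psi.round(3))
    for x,y,z,yaw in pts: print((T[:3,:3].T@(np.array([x,y,z])-T[:3,3])*100).round(2),"turn",round(psi-yaw,3))
E
python3 - <<'E'
from h import *
e=np.array([.995,.097]);c=np.array([.6443,.0058])+.011*e
go((.46,-.1,.22,.097),(*c,.15,.097),(*c,.063,.097))
E
```

```text
now [ 0.306  -0.6009  0.1986] yaw 0.471
[ 36.45 -37.66  -2.05] turn 0.374
[ 58.69 -38.31   4.96] turn 0.374
[ 58.69 -38.3   13.66] turn 0.374
```

```bash
python3 -m inch '[{"slide":[36.5,-37.7,-2],"turn":0.374,"grip":7.4},{"slide":[36.5,-37.7,-2],"turn":0.374,"grip":7.4},{"slide":[36.5,-37.7,-2],"turn":0.374,"grip":7.4},{"slide":[36.5,-37.7,-2],"turn":0.374,"grip":7.4},{"slide":[36.5,-37.7,-2],"turn":0.374,"grip":7.4},{"slide":[36.5,-37.7,-2],"turn":0.374,"grip":7.4},{"slide":[36.5,-37.7,-2],"turn":0.374,"grip":7.4},{"slide":[36.5,-37.7,-2],"turn":0.374,"grip":7.4},{"slide":[36.5,-37.7,-2],"turn":0.374,"grip":7.4},{"slide":[36.5,-37.7,-2],"turn":0.374,"grip":7.4},{"slide":[36.5,-37.7,-2],"turn":0.374,"grip":7.4},{"slide":[58.7,-38.3,5],"turn":0.374,"grip":7.4},{"slide":[58.7,-38.3,5],"turn":0.374,"grip":7.4},{"slide":[58.7,-38.3,5],"turn":0.374,"grip":7.4},{"slide":[58.7,-38.3,5],"turn":0.374,"grip":7.4},{"slide":[58.7,-38.3,5],"turn":0.374,"grip":7.4},{"slide":[58.7,-38.3,5],"turn":0.374,"grip":7.4},{"slide":[58.7,-38.3,5],"turn":0.374,"grip":7.4}]' 20
python3 - <<'E'
from h import *
e=np.array([.995,.097]);c=np.array([.6443,.0058])+.011*e
go((*c,.063,.097))
T=tool();p,d=ctrl.read_camera("wrist");cv2.imwrite("pics/w1.png",p[:,:,::-1])
K,W=cam("wrist",T);h=hsv(p);al=(h[...,1]<60)&(h[...,2]>90)
# expected pixel of predicted centre
Wi=np.linalg.inv(W)
for q in ([.6443,.0058,.065],):
    c=Wi@np.r_[q,1];print((K@c[:3]/c[2])[:2])
E
```

```text
time: 1.9
eef_pos: [0.6551, 0.0065, 0.1483]
tcp_rot: [0.999, 0.049, -0.001, -0.0]
contact_force: [-0.9, -0.6, -0.7]
opening: 0.867
finger_force: 0.0
now [0.6551 0.0065 0.1483] yaw 0.098
[ 0.05 -0.03  8.53] turn 0.001
[321.64488709 248.64913866]
```

View pics/w1.png

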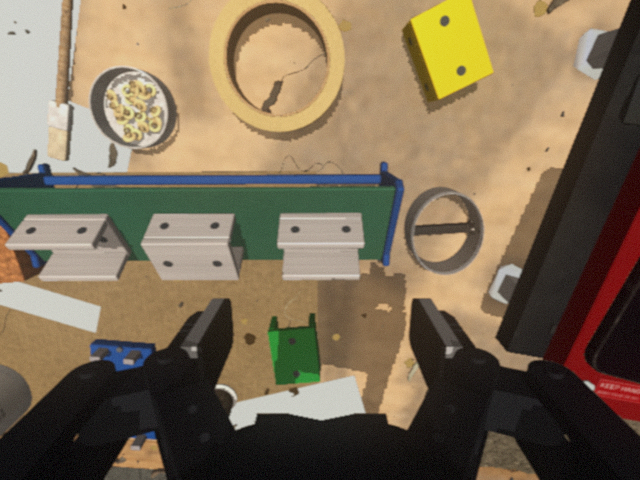

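Wrist view: the right channel is centred at u≈321, v≈246, against a predicted (321.6, 248.6), so the aim is good. I descend, grip and lift.

```bash
python3 -m inch '[{"slide":[0,0,4],"turn":0,"grip":7.4},{"slide":[0,0,7],"turn":0,"grip":7.4},{"slide":[0,0,8.5],"turn":0,"grip":7.4},{"slide":[0,0,8.5],"turn":0,"grip":7.4},{"slide":[0,0,8.5],"turn":0,"grip":5.5},{"slide":[0,0,8.5],"turn":0,"grip":5.5},{"slide":[0,0,8.5],"turn":0,"grip":5.5},{"slide":[0,0,8.5],"turn":0,"grip":5.5}]' 25
```

```text
time: 2.75
eef_pos: [0.6565, 0.006, 0.0663]
tcp_rot: [0.999, 0.048, 0.001, 0.0]
contact_force: [-0.4, 0.6, 0.5]
opening: 0.643
finger_force: 0.0
```

```bash
python3 - <<'E'
from h import *
p,d=ctrl.read_camera("wrist");cv2.imwrite("pics/w2.png",p[:,:,::-1]);print(ctrl.get_state())
E
```

```text
{'time': 2.8, 'qpos': array([-1.45156802e-01,  3.77487424e-01,  1.71954893e+00,  1.48650502e-05,
        1.04281342e+00,  1.32871006e+00]), 'dq': array([-8.36961207e-04,  7.58161631e-03,  5.46513218e-03,  1.26021940e-03,
       -6.00663195e-04, -5.19446350e-05]), 'joint_efforts': array([-2.86005920e-02, -4.10649848e+01, -2.62842554e+01, -7.67812726e-04,
       -5.32554695e-03, -3.07303128e-05]), 'eef_pos': array([0.65624334, 0.00604315, 0.06593904]), 'tcp_rot': array([9.98825617e-01, 4.84420081e-02, 8.56393157e-04, 1.61373838e-04]), 'contact_force': array([-0.77423835, -0.13386981,  0.74514522]), 'wrist_torque': array([-0.01874051,  0.00147966, -0.01267516]), 'finger_force': 0.0, 'opening': 0.6477728132789191}
```

View pics/w2.png

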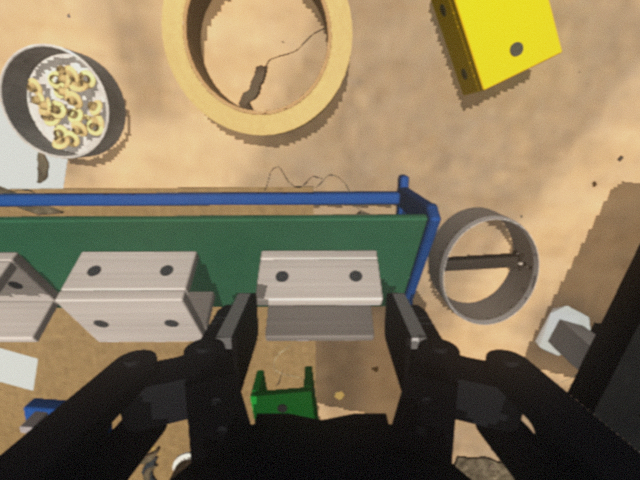

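Wrist view: the finger tips are at about (257,298) and (388,298), with the channel beyond them and not gripped. The pads look too high, so I check their depth.

```bash
python3 - <<'E'
from h import *
p,d=ctrl.read_camera("wrist");K,_=cam("top");i=ctrl.camera_info("wrist")
X=cloud(d,i["K"],i["T_tool_cam"])*1000  # tool frame mm
for y,x in ((300,240),(310,240),(320,240),(310,250),(310,232),(340,245),(310,405),(320,405),(300,405)): print((y,x),X[y,x].round(0))
m=(d>0)&(abs(X[...,0])<13)&(X[...,2]<5)&(abs(X[...,1])<60)
m[:,:]&=True
for lo,hi in ((-60,-25),(25,60)):
    q=X[m&(X[...,1]>lo)&(X[...,1]<hi)&(abs(X[...,0])<14)]; print(q.min(0),q.max(0),np.percentile(q,[5,50,95],axis=0).round(0))
W=tool(); C=X/1000@W[:3,:3].T+W[:3,3]
for y,x in ((255,320),(280,320),(300,320),(320,320),(335,320),(228,320)): print((y,x),C[y,x].round(3),X[y,x].round(0))
E
```

```text
(300, 240) [ 11. -33. -46.]
(310, 240) [ 12. -31. -56.]
(320, 240) [ 10. -30. -61.]
(310, 250) [  8. -28. -49.]
(310, 232) [ 12. -34. -56.]
(340, 245) [  2. -28. -61.]
(310, 405) [ 11.  30. -55.]
(320, 405) [ 12.  28. -64.]
(300, 405) [ 11.  32. -46.]
[ -12.88082177  -59.99603013 -124.23448629] [ 12.9989111  -25.00049086   4.9963752 ] [[  -8.  -59. -120.]
 [   9.  -51.  -93.]
 [  13.  -28.  -40.]]
[ -12.57444705   25.00139446 -124.21024644] [12.99904521 59.99859981  4.99296937] [[  -8.   27. -120.]
 [   9.   50.  -94.]
 [  13.   58.  -48.]]
(255, 320) [0.67  0.009 0.067] [14. -1. -2.]
(280, 320) [0.662 0.008 0.081] [  6.  -1. -15.]
(300, 320) [0.656 0.007 0.09 ] [  0.  -1. -24.]
(320, 320) [0.63  0.005 0.062] [-26.  -1.   4.]
(335, 320) [0.625 0.004 0.069] [-31.  -1.  -4.]
(228, 320) [0.686 0.01  0.074] [30. -1. -8.]
```

```bash
python3 -m inch '[{"slide":[0,0,0],"turn":0,"grip":7.4},{"slide":[0,0,0],"turn":0,"grip":7.4},{"slide":[0,0,0.3],"turn":0,"grip":7.4},{"slide":[0,0,0.6],"turn":0,"grip":7.4}]'; python3 -m inch '[{"slide":[0,0,0.3],"turn":0,"grip":7.4},{"slide":[0,0,0.6],"turn":0,"grip":7.4}]'
```

```text
time: 3.25
eef_pos: [0.6556, 0.006, 0.0586]
tcp_rot: [0.999, 0.048, -0.0, 0.0]
contact_force: [0.4, 0.9, -0.5]
opening: 0.864
finger_force: 0.0
time: 3.45
eef_pos: [0.6554, 0.0061, 0.0523]
tcp_rot: [0.999, 0.048, -0.0, -0.0]
contact_force: [0.2, 0.0, -0.3]
opening: 0.864
finger_force: 0.0
```

```bash
python3 -m inch '[{"slide":[0,0,0.4],"turn":0,"grip":7.4},{"slide":[0,0,0.4],"turn":0,"grip":5.4},{"slide":[0,0,0.4],"turn":0,"grip":5.4},{"slide":[0,0,0.4],"turn":0,"grip":5.4},{"slide":[0,0,0.4],"turn":0,"grip":5.4}]' 25
```

```text
time: 3.95
eef_pos: [0.6553, 0.0065, 0.0489]
tcp_rot: [0.999, 0.048, -0.0, -0.0]
contact_force: [-1.6, 0.8, 1.0]
opening: 0.669
finger_force: 26.5
```

```bash
python3 -m inch '[{"slide":[0,0,0],"turn":0,"grip":7.0},{"slide":[0,0,0],"turn":0,"grip":7.0},{"slide":[0,0,0],"turn":0,"grip":7.0},{"slide":[0,0,0.3],"turn":0,"grip":7.0},{"slide":[0,0,0.6],"turn":0,"grip":7}]'; python3 -m inch '[{"slide":[0,0,0.3],"turn":0,"grip":7.0},{"slide":[0,0,0.5],"turn":0,"grip":7.0}]'
```

```text
time: 4.45
eef_pos: [0.6557, 0.0059, 0.0427]
tcp_rot: [0.999, 0.048, 0.0, 0.0]
contact_force: [0.1, 0.1, -0.6]
opening: 0.816
finger_force: 0.0
time: 4.65
eef_pos: [0.6553, 0.0061, 0.0372]
tcp_rot: [0.999, 0.048, -0.0, -0.0]
contact_force: [0.4, -0.2, -0.5]
opening: 0.822
finger_force: 0.0
```

```bash
python3 -m inch '[{"slide":[0,0,0.3],"turn":0,"grip":5},{"slide":[0,0,0.3],"turn":0,"grip":5},{"slide":[0,0,0.3],"turn":0,"grip":5},{"slide":[0,0,0.3],"turn":0,"grip":5},{"slide":[0,0,-2],"turn":0,"grip":5},{"slide":[0,0,-6],"turn":0,"grip":5},{"slide":[0,0,-8],"turn":0,"grip":5},{"slide":[0,0,-8],"turn":0,"grip":5}]' 25
python3 - <<'E'
from h import *
T=tool();p,d=ctrl.read_camera("wrist");cv2.imwrite("pics/w3.png",p[:,:,::-1])
i=ctrl.camera_info("wrist");X=cloud(d,i["K"],i["T_tool_cam"])*1000
for y in range(200,400,8): print(y,X[y,320].round(0))
E
```

```text
time: 5.45
eef_pos: [0.6583, 0.0057, 0.1216]
tcp_rot: [0.999, 0.048, 0.004, 0.001]
contact_force: [1.0, 1.0, -1.6]
opening: 0.693
finger_force: 27.9
200 [34. -1. 47.]
208 [28. -1. 49.]
216 [22. -1. 53.]
224 [16. -1. 56.]
232 [ 9. -1. 60.]
240 [ 2. -1. 65.]
248 [-5. -2. 69.]
256 [-13.  -2.  74.]
264 [-21.  -2.  79.]
272 [ 16.  -1. -30.]
280 [ 14.  -1. -33.]
288 [ 12.  -1. -37.]
296 [ 10.  -1. -41.]
304 [  8.  -1. -44.]
312 [  6.  -1. -47.]
320 [  4.  -1. -51.]
328 [  2.  -1. -53.]
336 [ -1.  -1. -53.]
344 [-24.  -1. -24.]
352 [-26.  -1. -27.]
360 [-28.  -1. -31.]
368 [-30.  -1. -33.]
376 [-154.   -2.  121.]
384 [-163.   -2.  121.]
392 [-173.   -2.  121.]
```

View pics/w3.png

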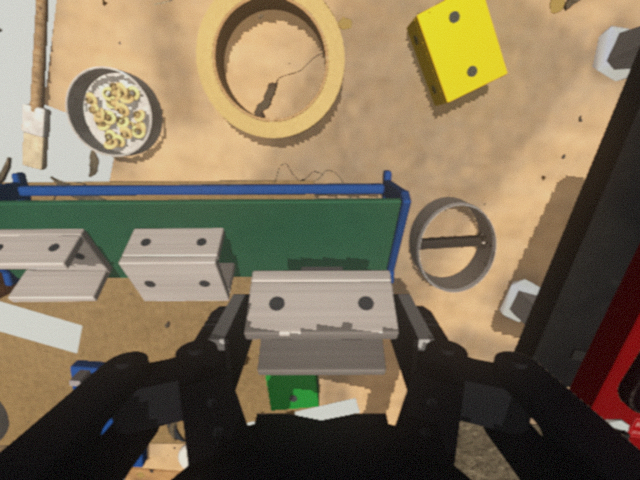

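Wrist view: the channel is held by its uphill flange, spanning columns 248–397 and rows 270–372, still tilted about 31°. Next I carry it to the +x side of the cradle.

```bash
python3 - <<'E'
from h import *
go((.4835,.194,.12,0),(.4835,.194,.02,0),(.4835,.194,-.0135,0))
E
```

```text
now [0.6566 0.0059 0.1188] yaw 0.097
[-15.41 -20.39  -0.19] turn 0.097
[-15.44 -20.4    9.81] turn 0.097
[-15.45 -20.4   13.16] turn 0.097
```

```bash
python3 -m inch '[{"slide":[-15.4,-20.4,-0.5],"turn":0.097,"grip":5},{"slide":[-15.4,-20.4,-0.5],"turn":0.097,"grip":5},{"slide":[-15.4,-20.4,-0.5],"turn":0.097,"grip":5},{"slide":[-15.4,-20.4,-0.5],"turn":0.097,"grip":5},{"slide":[-15.4,-20.4,-0.5],"turn":0.097,"grip":5},{"slide":[-15.4,-20.4,-0.5],"turn":0.097,"grip":5},{"slide":[-15.4,-20.4,4],"turn":0.097,"grip":5},{"slide":[-15.4,-20.4,8],"turn":0.097,"grip":5},{"slide":[-15.4,-20.4,9.8],"turn":0.097,"grip":5},{"slide":[-15.4,-20.4,9.8],"turn":0.097,"grip":5}]' 25
python3 - <<'E'
from h import *
go((.4835,.194,-.0135,0))
E
```

```text
time: 6.5
eef_pos: [0.478, 0.1929, 0.0142]
tcp_rot: [1.0, -0.0, -0.006, 0.001]
contact_force: [-0.7, 0.2, -0.9]
opening: 0.695
finger_force: 27.9
now [0.478  0.1929 0.0142] yaw -0.001
[ 0.58 -0.12  2.76] turn -0.001
```

```bash
python3 -m inch '[{"slide":[0,0,0],"turn":0,"grip":5},{"slide":[0,0,0.4],"turn":0,"grip":5},{"slide":[0,0,0.8],"turn":0,"grip":5},{"slide":[0,0,1.2],"turn":0,"grip":5},{"slide":[0,0,1.2],"turn":0,"grip":5}]' 20
python3 -m inch '[{"slide":[0,0,0.3],"turn":0,"grip":5},{"slide":[0,0,0.6],"turn":0,"grip":5},{"slide":[0,0,0.8],"turn":0,"grip":5}]' 20
```

```text
time: 7.0
eef_pos: [0.4824, 0.1941, 0.0077]
tcp_rot: [1.0, -0.0, -0.0, 0.0]
contact_force: [0.5, -0.6, -1.1]
opening: 0.689
finger_force: 27.9
time: 7.3
eef_pos: [0.4874, 0.1945, 0.0035]
tcp_rot: [1.0, 0.0, 0.005, -0.0]
contact_force: [2.9, -1.4, 11.3]
opening: 0.688
finger_force: 29.4
```

```bash
python3 -m inch '[{"slide":[0,0,0.3],"turn":0,"grip":5},{"slide":[0,0,0.6],"turn":0,"grip":5},{"slide":[0,0,0.6],"turn":0,"grip":5}]' 20
python3 -m inch '[{"slide":[0,0,0.3],"turn":0,"grip":5},{"slide":[0,0,0.6],"turn":0,"grip":5},{"slide":[0,0,0.6],"turn":0,"grip":5}]' 20
```

```text
time: 7.6
eef_pos: [0.4891, 0.1946, 0.0016]
tcp_rot: [1.0, 0.0, 0.005, 0.0]
contact_force: [-6.0, -4.5, 30.5]
opening: 0.688
finger_force: 32.0
time: 7.9
eef_pos: [0.4909, 0.1946, -0.0009]
tcp_rot: [1.0, 0.001, 0.006, 0.0]
contact_force: [-12.4, -7.3, 47.4]
opening: 0.696
finger_force: 36.2
```

```bash
python3 - <<'E'
from h import *
T=tool();p,d=ctrl.read_camera("wrist");cv2.imwrite("pics/w4.png",p[:,:,::-1])
i=ctrl.camera_info("wrist");X=cloud(d,i["K"],i["T_tool_cam"]);C=X@T[:3,:3].T+T[:3,3]
for y in range(200,420,8): print(y,(X[y,320]*1000).round(0),(C[y,320]*1000).round(0))
E
```

```text
200 [43. -1. -2.] [533. 196.   2.]
208 [38. -1. -1.] [529. 196.   1.]
216 [34. -1. -0.] [525. 196.  -0.]
224 [30. -1. -1.] [521. 196.   1.]
232 [26. -1. -2.] [517. 196.   1.]
240 [22. -1. -1.] [513. 196.   1.]
248 [17. -1. -1.] [508. 196.  -0.]
256 [14. -1. -2.] [505. 196.   2.]
264 [ 15.  -1. -16.] [505. 196.  15.]
272 [ 10.  -1. -15.] [501. 196.  14.]
280 [  5.  -1. -13.] [496. 196.  12.]
288 [ 11.  -1. -35.] [501. 196.  35.]
296 [  9.  -1. -39.] [499. 196.  38.]
304 [  8.  -1. -44.] [498. 196.  44.]
312 [  5.  -1. -46.] [496. 196.  45.]
320 [  4.  -1. -50.] [494. 196.  49.]
328 [  3.  -1. -54.] [493. 196.  53.]
336 [  1.  -1. -57.] [491. 196.  56.]
344 [ -2.  -1. -57.] [488. 196.  56.]
352 [-27.  -1. -26.] [463. 196.  24.]
360 [-28.  -1. -30.] [462. 196.  29.]
368 [-30.  -1. -34.] [460. 196.  32.]
376 [-32.  -1. -37.] [458. 196.  35.]
384 [-33.  -1. -41.] [457. 196.  39.]
392 [-35.  -1. -43.] [455. 196.  42.]
400 [-64.  -1. -15.] [427. 196.  13.]
408 [-69.  -1. -15.] [421. 196.  13.]
416 [-75.  -1. -15.] [416. 196.  13.]
```

View pics/w4.png

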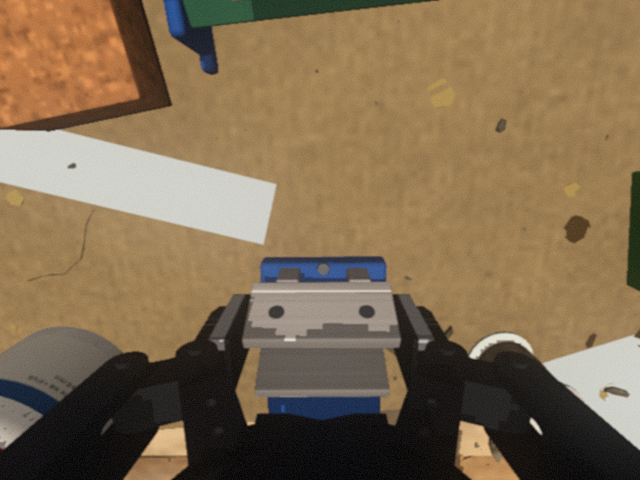

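The wrist picture shows why it jammed: the channel's high bottom corner, near row 290, is resting on the +x stop tabs at (289,273) and (367,273). I lift it, shift −x and press again.

```bash
python3 -m inch '[{"slide":[0,0,-1],"turn":0,"grip":5},{"slide":[0,0,-2.4],"turn":0,"grip":5},{"slide":[-0.9,0,-2.4],"turn":0,"grip":5},{"slide":[-0.9,0,-2.4],"turn":0,"grip":5},{"slide":[-0.9,0,-1.2],"turn":0,"grip":5},{"slide":[-0.9,0,-0.8],"turn":0,"grip":5},{"slide":[-0.9,0,-0.4],"turn":0,"grip":5},{"slide":[-0.9,0,0],"turn":0,"grip":5}]' 20; python3 -m inch '[{"slide":[0,0,0.3],"turn":0,"grip":5},{"slide":[0,0,0.6],"turn":0,"grip":5},{"slide":[0,0,0.6],"turn":0,"grip":5}]' 20
python3 - <<'E'
from h import *
T=tool();p,d=ctrl.read_camera("wrist")
i=ctrl.camera_info("wrist");X=cloud(d,i["K"],i["T_tool_cam"]);C=X@T[:3,:3].T+T[:3,3]
for y in range(250,410,6): print(y,(C[y,320]*1000).round(0),(C[y,290]*1000).round(0)[[0,2]])
E
```

```text
time: 8.75
eef_pos: [0.4805, 0.1947, -0.009]
tcp_rot: [1.0, 0.0, 0.007, -0.001]
contact_force: [7.0, -1.7, 13.7]
opening: 0.691
finger_force: 34.4
time: 9.05
eef_pos: [0.4828, 0.1947, -0.014]
tcp_rot: [1.0, -0.0, 0.009, -0.001]
contact_force: [9.6, -2.4, 11.2]
opening: 0.69
finger_force: 35.2
250 [505. 196.   5.] [505.   6.]
256 [505. 196.  14.] [504.  12.]
262 [503. 196.  15.] [503.  16.]
268 [499. 196.  14.] [503.  24.]
274 [496. 196.  13.] [503.  29.]
280 [493. 196.  13.] [500.  28.]
286 [490. 196.  12.] [490.  13.]
292 [554. 195. 162.] [489.  17.]
298 [489. 196.  22.] [489.  22.]
304 [489. 196.  28.] [489.  28.]
310 [488. 196.  32.] [488.  32.]
316 [488. 196.  37.] [488.  37.]
322 [487. 196.  40.] [487.  40.]
328 [487. 196.  44.] [487.  44.]
334 [486. 196.  46.] [486.  46.]
340 [483. 196.  46.] [483.  46.]
346 [464. 196.  20.] [465.  21.]
352 [461. 196.  20.] [461.  20.]
358 [458. 196.  20.] [458.  19.]
364 [455. 196.  20.] [455.  20.]
370 [451. 196.  19.] [451.  19.]
376 [451. 196.  23.] [451.  23.]
382 [451. 196.  28.] [450.  26.]
388 [450. 196.  30.] [450.  30.]
394 [450. 196.  34.] [450.  33.]
400 [450. 196.  37.] [450.  37.]
406 [450. 196.  41.] [450.  41.]
```

```bash
python3 -m inch '[{"slide":[0,0,0.3],"turn":0,"grip":5},{"slide":[0.2,0,0.4],"turn":0,"grip":5},{"slide":[0.4,0,0.4],"turn":0,"grip":5},{"slide":[0.4,0,0.4],"turn":0,"grip":5},{"slide":[0.4,0,0.2],"turn":0,"grip":6.4},{"slide":[0.4,0,0.2],"turn":0,"grip":7.2},{"slide":[0.4,0,0.2],"turn":0,"grip":7.2},{"slide":[0.4,0,-4],"turn":0,"grip":7.2},{"slide":[0.4,0,-9],"turn":0,"grip":7.2},{"slide":[0.4,0,-14],"turn":0,"grip":7.2},{"slide":[0.4,0,-14],"turn":0,"grip":7.2}]' 20
python3 - <<'E'
from h import *
T=tool();p,d=ctrl.read_camera("wrist");cv2.imwrite("pics/w5.png",p[:,:,::-1])
K,W=cam("wrist",T);C=cloud(d,K,W)*1000
for y in range(230,420,6): print(y,C[y,300].round(0))
e=np.array([.995,.097]);c=np.array([.6254,.1931])+.011*e
go((*c,.135,.097),(*c,.036,.097))
E
```

```text
time: 10.2
eef_pos: [0.4825, 0.1954, 0.129]
tcp_rot: [1.0, 0.0, 0.007, -0.001]
contact_force: [-0.1, -0.9, 1.0]
opening: 0.843
finger_force: 0.0
230 [487. 212.  43.]
236 [555. 196. 305.]
242 [471. 214.  19.]
248 [465. 214.  19.]
254 [460. 214.  19.]
260 [454. 214.  18.]
266 [451. 214.  25.]
272 [452. 213.  40.]
278 [447. 213.  42.]
284 [430. 215.  14.]
290 [425. 215.  14.]
296 [418. 215.  12.]
302 [413. 215.  13.]
308 [406. 215.  12.]
314 [401. 216.  12.]
320 [395. 216.  13.]
326 [397. 215.  27.]
332 [391. 215.  27.]
338 [368. 217.  -0.]
344 [362. 217.   1.]
350 [354. 217.  -1.]
356 [349. 217.   0.]
362 [344. 217.   4.]
368 [335. 217.  -1.]
374 [-259.  274. -790.]
380 [-282.  274. -786.]
386 [-308.  275. -787.]
392 [-334.  275. -787.]
398 [-361.  276. -789.]
404 [-388.  276. -790.]
410 [-413.  276. -788.]
416 [491. 201. 235.]
now [0.4801 0.1949 0.1253] yaw 0.0
[15.63  0.07 -0.85] turn -0.097
[15.55  0.08  9.05] turn -0.097
```

View pics/w5.png

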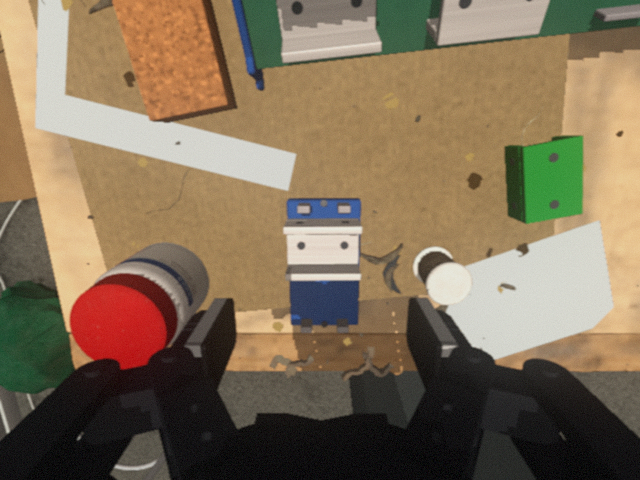

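Wrist view: the first channel lies flat between plate columns 288–361, and the high tabs are at v≈209. I nudge it about 6 mm toward +x to make room, then go to the left channel.

```bash
python3 -m inch '[{"slide":[0,0,5],"turn":0,"grip":7.2},{"slide":[0,0,10],"turn":0,"grip":7.2},{"slide":[0,0,13.6],"turn":0,"grip":7.2},{"slide":[0,0,13.6],"turn":0,"grip":5},{"slide":[0,0,13.6],"turn":0,"grip":5},{"slide":[0,0,13.6],"turn":0,"grip":5},{"slide":[0.3,0,13.6],"turn":0,"grip":5},{"slide":[0.6,0,13.6],"turn":0,"grip":5},{"slide":[0.6,0,13.6],"turn":0,"grip":7.2},{"slide":[0.6,0,13.6],"turn":0,"grip":7.2},{"slide":[0.6,0,13.6],"turn":0,"grip":7.2},{"slide":[0.6,0,9],"turn":0,"grip":7.2},{"slide":[0.6,0,4],"turn":0,"grip":7.2},{"slide":[0,0,-1],"turn":0,"grip":7.2},{"slide":[15.6,0.1,-1],"turn":-0.097,"grip":7.2},{"slide":[15.6,0.1,-1],"turn":-0.097,"grip":7.2},{"slide":[15.6,0.1,-1],"turn":-0.097,"grip":7.2},{"slide":[15.6,0.1,-1],"turn":-0.097,"grip":7.2},{"slide":[15.6,0.1,-1],"turn":-0.097,"grip":7.2},{"slide":[15.6,0.1,-1],"turn":-0.097,"grip":7.2}]' 20
python3 - <<'E'
from h import *
T=tool();p,d=ctrl.read_camera("wrist")
K,W=cam("wrist",T);C=cloud(d,K,W)*1000;h=hsv(p)
m=(C[...,2]>35)&(C[...,0]>590)&(C[...,0]<665)&(abs(C[...,1]-193)<45)&(h[...,1]<70)&(h[...,2]>60)
q=C[m];print(np.percentile(q,[1,50,99],axis=0).round(0))
m=(abs(C[...,0]-470)<60)&(abs(C[...,1]-194)<40)&(C[...,2]>35)&(C[...,2]<50);print("first tops",np.percentile(C[m],[2,98],axis=0).round(0))
e=np.array([.995,.097]);c=np.array([.6254,.1931])+.011*e
go((*c,.036,.097))
E
```

```text
time: 12.25
eef_pos: [0.6329, 0.1933, 0.132]
tcp_rot: [0.999, 0.048, -0.0, -0.0]
contact_force: [-0.4, -0.1, -0.8]
opening: 0.845
finger_force: 0.0
[[602. 153.  46.]
 [640. 193.  75.]
 [654. 237. 213.]]
first tops [[458. 167.  35.]
 [497. 224.  44.]]
now [0.6326 0.1934 0.1322] yaw 0.097
[ 0.39 -0.04  9.62] turn 0.0
```

```bash
python3 -m inch '[{"slide":[0.4,0,5],"turn":0,"grip":7.2},{"slide":[0.4,0,8.2],"turn":0,"grip":7.2},{"slide":[0.4,0,9],"turn":0,"grip":7.2},{"slide":[0.4,0,9.6],"turn":0,"grip":7.2},{"slide":[0.4,0,9.6],"turn":0,"grip":7.2},{"slide":[0.4,0,9.6],"turn":0,"grip":5},{"slide":[0.4,0,9.6],"turn":0,"grip":5},{"slide":[0.4,0,9.6],"turn":0,"grip":5},{"slide":[0.4,0,9.6],"turn":0,"grip":5},{"slide":[0.4,0,7],"turn":0,"grip":5},{"slide":[0.4,0,3],"turn":0,"grip":5},{"slide":[0.4,0,1],"turn":0,"grip":5},{"slide":[0.4,0,1],"turn":0,"grip":5}]' 20
python3 - <<'E'
from h import *
T=tool();p,d=ctrl.read_camera("wrist")
K,W=cam("wrist",T);i=ctrl.camera_info("wrist");X=cloud(d,K,i["T_tool_cam"])*1000
for y in range(250,400,8): print(y,X[y,320].round(0))
go((.545,.11,.1,0),(.545,.11,.015,0))
E
```

```text
time: 13.6
eef_pos: [0.6406, 0.1941, 0.127]
tcp_rot: [0.999, 0.048, 0.005, -0.001]
contact_force: [-0.0, 0.3, -0.8]
opening: 0.691
finger_force: 22.5
250 [-8. -2. 74.]
258 [-17.  -2.  81.]
266 [-25.  -2.  86.]
274 [ 14.  -1. -27.]
282 [ 11.  -1. -29.]
290 [  9.  -1. -33.]
298 [  7.  -1. -37.]
306 [  5.  -1. -41.]
314 [  4.  -1. -44.]
322 [  1.  -1. -47.]
330 [ -1.  -1. -49.]
338 [ -4.  -1. -49.]
346 [-28.  -1. -19.]
354 [-30.  -1. -23.]
362 [-31.  -1. -27.]
370 [-33.  -1. -31.]
378 [-139.   -2.   98.]
386 [-145.   -2.   96.]
394 [-145.   -2.   86.]
now [0.6388 0.1939 0.1239] yaw 0.097
[-10.16   7.44   2.34] turn 0.097
[-10.2    7.45  10.84] turn 0.097
```

```bash
python3 - <<'E'
from h import *
go((.54,.17,.1,0),(.54,.17,.012,0))
E
python3 -m inch '[{"slide":[-10.1,1.4,2],"turn":0.097,"grip":5},{"slide":[-10.1,1.4,2],"turn":0.097,"grip":5},{"slide":[-10.1,1.4,2],"turn":0.097,"grip":5},{"slide":[-10.1,1.4,6],"turn":0.097,"grip":5},{"slide":[-10.1,1.4,10],"turn":0.097,"grip":5},{"slide":[-10.1,1.4,11],"turn":0.097,"grip":5},{"slide":[-10.1,1.4,11.5],"turn":0.097,"grip":5},{"slide":[-10.1,1.4,12],"turn":0.097,"grip":5}]' 20
python3 -m inch '[{"slide":[0,0,0.4],"turn":0,"grip":5},{"slide":[0,0,0.8],"turn":0,"grip":5},{"slide":[0,0,1.2],"turn":0,"grip":5},{"slide":[0,0,1.6],"turn":0,"grip":5},{"slide":[0,0,1.6],"turn":0,"grip":5}]' 20
```

```text
now [0.6388 0.1939 0.1239] yaw 0.097
[-10.08   1.42   2.34] turn 0.097
[-10.12   1.43  11.14] turn 0.097
time: 14.45
eef_pos: [0.5397, 0.17, 0.0028]
tcp_rot: [1.0, -0.0, 0.001, -0.0]
contact_force: [2.8, -0.3, 2.8]
opening: 0.691
finger_force: 23.3
time: 14.95
eef_pos: [0.5428, 0.17, -0.0116]
tcp_rot: [1.0, -0.0, 0.005, -0.0]
contact_force: [6.5, -1.4, 3.5]
opening: 0.689
finger_force: 23.5
```

```bash
python3 -m inch '[{"slide":[0,0,0.4],"turn":0,"grip":5},{"slide":[0,0,0.8],"turn":0,"grip":5},{"slide":[0,0,1.2],"turn":0,"grip":5},{"slide":[0,0,1.2],"turn":0,"grip":5}]' 20
python3 - <<'E'
from h import *
T=tool();p,d=ctrl.read_camera("wrist")
K,W=cam("wrist",T);i=ctrl.camera_info("wrist");X=cloud(d,K,i["T_tool_cam"])*1000;C=cloud(d,K,W)*1000
for y in range(258,410,8): print(y,X[y,320].round(0),C[y,320].round(0))
E
```

```text
time: 15.35
eef_pos: [0.5442, 0.1705, -0.022]
tcp_rot: [1.0, 0.0, 0.006, -0.001]
contact_force: [5.6, 0.2, 8.1]
opening: 0.695
finger_force: 25.0
258 [ 20.  -1. -23.] [564. 172.   1.]
266 [ 16.  -1. -23.] [560. 172.   1.]
274 [ 12.  -1. -22.] [556. 172.   0.]
282 [  9.  -1. -24.] [553. 172.   2.]
290 [  5.  -1. -24.] [549. 172.   2.]
298 [  6.  -1. -34.] [549. 172.  12.]
306 [  5.  -1. -40.] [549. 172.  18.]
314 [  5.  -1. -47.] [549. 172.  25.]
322 [  5.  -1. -53.] [549. 172.  31.]
330 [  1.  -1. -53.] [545. 172.  31.]
338 [-17.  -1. -29.] [527. 172.   7.]
346 [-22.  -1. -29.] [522. 172.   6.]
354 [-26.  -1. -28.] [517. 172.   6.]
362 [-30.  -1. -30.] [514. 172.   7.]
370 [-33.  -1. -32.] [511. 172.   9.]
378 [-33.  -1. -37.] [511. 172.  14.]
386 [-32.  -1. -43.] [511. 172.  21.]
394 [-32.  -1. -48.] [511. 172.  26.]
402 [-33.  -1. -52.] [510. 172.  29.]
```

Level now. I lift it and carry it to the −x half of the cradle.

```bash
python3 -m inch '[{"slide":[0,0,-1],"turn":0,"grip":5},{"slide":[0,0,-5],"turn":0,"grip":5},{"slide":[0,0,-9],"turn":0,"grip":5},{"slide":[-5,-1,-9],"turn":0,"grip":5},{"slide":[-9,-2.5,-9],"turn":0,"grip":5},{"slide":[-9.9,-2.5,-9],"turn":0,"grip":5},{"slide":[-9.9,-2.5,-9],"turn":0,"grip":5},{"slide":[-9.9,-2.5,-9],"turn":0,"grip":5}]' 30
python3 - <<'E'
from h import *
T=tool();p,d=ctrl.read_camera("wrist")
K,W=cam("wrist",T);C=cloud(d,K,W)*1000
for y in range(266,410,6): print(y,C[y,320].round(0),C[y,295].round(0)[[0,2]])
go((.441,.195,.02,0),(.441,.195,-.0085,0))
E
```

```text
time: 16.2
eef_pos: [0.4399, 0.1948, 0.064]
tcp_rot: [1.0, -0.0, 0.0, 0.0]
contact_force: [0.3, -0.9, -1.6]
opening: 0.687
finger_force: 34.0
266 [428. 196.  13.] [428.  14.]
272 [423. 196.  12.] [423.  12.]
278 [451. 196.  88.] [451.  89.]
284 [450. 196.  93.] [450.  94.]
290 [449. 196.  98.] [449.  98.]
296 [449. 196. 102.] [449. 103.]
302 [448. 196. 106.] [448. 107.]
308 [447. 196. 110.] [447. 110.]
314 [447. 196. 115.] [447. 115.]
320 [445. 196. 116.] [445. 116.]
326 [515. 196. 239.] [443. 117.]
332 [423. 196.  89.] [423.  88.]
338 [420. 196.  88.] [419.  87.]
344 [416. 196.  87.] [416.  87.]
350 [412. 196.  86.] [413.  88.]
356 [412. 196.  92.] [412.  91.]
362 [411. 196.  95.] [412.  96.]
368 [411. 196.  99.] [410.  98.]
374 [410. 196. 102.] [411. 103.]
380 [410. 196. 106.] [410. 106.]
386 [409. 196. 108.] [409. 109.]
392 [407. 196. 110.] [407. 110.]
398 [403. 196. 110.] [-367. -787.]
404 [-393.  200. -788.] [-393. -788.]
now [0.4405 0.1947 0.0641] yaw -0.001
[ 0.04 -0.03  4.41] turn -0.001
[ 0.04 -0.03  7.26] turn -0.001
```

```bash
python3 -m inch '[{"slide":[-0.1,0,3],"turn":0,"grip":5},{"slide":[-0.1,0,5.5],"turn":0,"grip":5},{"slide":[-0.1,0,6.4],"turn":0,"grip":5},{"slide":[-0.1,0,7],"turn":0,"grip":5},{"slide":[-0.1,0,7.6],"turn":0,"grip":5},{"slide":[-0.1,0,8],"turn":0,"grip":5},{"slide":[-0.1,0,8],"turn":0,"grip":5}]' 20
```

```text
time: 16.95
eef_pos: [0.449, 0.1949, -0.0018]
tcp_rot: [1.0, 0.001, 0.005, 0.001]
contact_force: [-23.4, -12.9, 76.4]
opening: 0.689
finger_force: 79.0
```

```bash
python3 -m inch '[{"slide":[0,0,-0.6],"turn":0,"grip":5},{"slide":[0,0,-1],"turn":0,"grip":5},{"slide":[0,0,-1],"turn":0,"grip":5}]' 20
python3 - <<'E'
from h import *
T=tool();p,d=ctrl.read_camera("wrist");cv2.imwrite("pics/w6.png",p[:,:,::-1]);print(T[:3,3],ctrl.get_state()["contact_force"])
K,W=cam("wrist",T);C=cloud(d,K,W)*1000
for y in range(220,400,6): print(y,C[y,320].round(0),C[y,295].round(0)[[0,2]])
E
```

```text
time: 17.25
eef_pos: [0.4451, 0.1946, -0.0015]
tcp_rot: [1.0, -0.0, 0.005, -0.0]
contact_force: [-0.4, -4.7, 16.7]
opening: 0.689
finger_force: 70.9
[ 0.44512752  0.1946381  -0.00145555] [-0.62611068 -5.10949898 17.4666236 ]
220 [488. 196.  47.] [488.  47.]
226 [486. 196.  47.] [486.  47.]
232 [477. 196.  21.] [477.  21.]
238 [474. 196.  21.] [474.  22.]
244 [471. 196.  21.] [471.  20.]
250 [468. 196.  21.] [468.  20.]
256 [518. 195. 174.] [465.  20.]
262 [462. 196.  20.] [462.  19.]
268 [460. 196.  20.] [459.  20.]
274 [456. 196.  18.] [456.  19.]
280 [456. 196.  25.] [456.  26.]
286 [455. 196.  30.] [455.  30.]
292 [454. 196.  35.] [455.  35.]
298 [454. 196.  41.] [454.  40.]
304 [452. 196.  42.] [453.  43.]
310 [449. 196.  42.] [450.  43.]
316 [448. 196.  45.] [449.  45.]
322 [447. 196.  46.] [447.  48.]
328 [446. 196.  50.] [446.  50.]
334 [445. 196.  53.] [445.  53.]
340 [444. 196.  56.] [444.  55.]
346 [443. 196.  58.] [443.  58.]
352 [443. 196.  61.] [441.  59.]
358 [441. 196.  63.] [442.  64.]
364 [440. 196.  65.] [441.  66.]
370 [440. 196.  67.] [440.  68.]
376 [439. 196.  70.] [438.  69.]
382 [437. 196.  70.] [436.  69.]
388 [432. 196.  67.] [410.  39.]
394 [408. 196.  41.] [408.  41.]
```

View pics/w6.png

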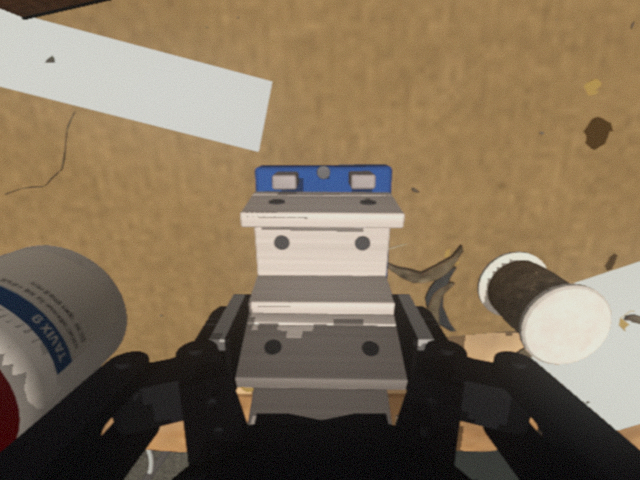

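Wrist view: the second channel's +x bottom edge (rows 310–320) landed on the first channel's near flange (rows 278–305), because my aim was about 4 mm too far +x. I lift off, re-level it on the table and then retry further −x.

```bash
python3 -m inch '[{"slide":[0,0,-3],"turn":0,"grip":5},{"slide":[0,0,-7.5],"turn":0,"grip":5},{"slide":[5,1,-8],"turn":0,"grip":5},{"slide":[10,2.5,-8],"turn":0,"grip":5},{"slide":[10,2.5,-8],"turn":0,"grip":5},{"slide":[10,2.5,-4],"turn":0,"grip":5},{"slide":[10,2.5,-1],"turn":0,"grip":5},{"slide":[10,2.5,0],"turn":0,"grip":5},{"slide":[10,2.5,0],"turn":0,"grip":5}]' 20
python3 -m inch '[{"slide":[0,0,0.4],"turn":0,"grip":5},{"slide":[0,0,0.8],"turn":0,"grip":5},{"slide":[0,0,1.2],"turn":0,"grip":5},{"slide":[0,0,1.2],"turn":0,"grip":5}]' 20
python3 - <<'E'
from h import *
T=tool();p,d=ctrl.read_camera("wrist")
K,W=cam("wrist",T);C=cloud(d,K,W)*1000
for y in range(290,390,8): print(y,C[y,320].round(0))
top,dd=ctrl.read_camera("top");X=cloud(dd,*cam("top"))*1000
m=(abs(X[...,0]-470)<45)&(abs(X[...,1]-195)<25)&(X[...,2]>8);q=X[m]
for a in range(430,512,6):
    s=q[(q[:,0]>=a)&(q[:,0]<a+6)]; print(a,len(s),np.median(s,axis=0).round(0) if len(s) else "")
E
```

```text
time: 18.2
eef_pos: [0.5448, 0.169, 0.0036]
tcp_rot: [1.0, 0.0, 0.003, 0.001]
contact_force: [-9.9, -6.5, 41.7]
opening: 0.687
finger_force: 76.4
time: 18.6
eef_pos: [0.5641, 0.1689, 0.0041]
tcp_rot: [1.0, 0.001, 0.025, 0.0]
contact_force: [2.2, -10.4, 62.7]
opening: 0.687
finger_force: 79.1
290 [560. 170.   9.]
298 [556. 170.  11.]
306 [555. 170.  17.]
314 [566. 170.  50.]
322 [564. 170.  52.]
330 [563. 170.  57.]
338 [561. 170.  61.]
346 [559. 170.  63.]
354 [558. 170.  66.]
362 [556. 170.  69.]
370 [556. 170.  73.]
378 [554. 170.  74.]
386 [553. 170.  77.]
430 94 [433. 184. 434.]
436 94 [439. 188. 426.]
442 108 [445. 190. 419.]
448 112 [451. 187. 414.]
454 112 [457. 191. 405.]
460 113 [464. 193. 396.]
466 116 [469. 193. 387.]
472 118 [476. 194. 381.]
478 99 [481. 193. 379.]
484 111 [487. 198. 376.]
490 122 [492. 195. 374.]
496 121 [499. 195. 370.]
502 73 [505. 206. 364.]
508 109 [511. 202. 304.]
```

```bash
python3 -m inch '[{"slide":[0,0,-0.6],"turn":0,"grip":5},{"slide":[0,0,-1.2],"turn":0,"grip":5},{"slide":[0,0,-1.2],"turn":0,"grip":5},{"slide":[0,0,-1.2],"turn":0,"grip":7.2},{"slide":[0,0,-1.2],"turn":0,"grip":7.2},{"slide":[0,0,-1.2],"turn":0,"grip":7.2},{"slide":[0,0,-6],"turn":0,"grip":7.2},{"slide":[0,0,-11],"turn":0,"grip":7.2},{"slide":[0,0,-12],"turn":0,"grip":7.2},{"slide":[0,0,-12],"turn":0,"grip":7.2}]' 20
python3 - <<'E'
from h import *
T=tool();p,d=ctrl.read_camera("wrist");print(T[:3,3].round(4))
K,W=cam("wrist",T);C=cloud(d,K,W)*1000;np.savez("w7.npz",C=C,p=p);cv2.imwrite("pics/w7.png",p[:,:,::-1])
for y in range(200,400,6): print(y,C[y,300].round(0))
for nm,(cx,cy,z0,z1) in dict(second=(540,170,24,45),first=(472,195,35,55)).items():
    m=(abs(C[...,0]-cx)<48)&(abs(C[...,1]-cy)<45)&(C[...,2]>z0)&(C[...,2]<z1)
    r=cv2.minAreaRect(C[m][:,:2].astype(np.float32));print(nm,r,C[m][:,2].min(),C[m][:,2].max())
E
```

```text
time: 19.7
eef_pos: [0.5397, 0.1702, 0.1035]
tcp_rot: [1.0, -0.0, 0.002, -0.0]
contact_force: [0.3, 0.4, 0.1]
opening: 0.843
finger_force: 0.0
[0.5397 0.1702 0.1035]
200 [568. 186.  29.]
206 [563. 186.  23.]
212 [556. 187.  11.]
218 [551. 187.  11.]
224 [547. 187.  14.]
230 [543. 187.  17.]
236 [539. 187.  19.]
242 [535. 187.  22.]
248 [538. 185.  47.]
254 [539. 185.  60.]
260 [535. 185.  62.]
266 [532. 184.  65.]
272 [528. 185.  65.]
278 [526. 184.  69.]
284 [522. 184.  71.]
290 [519. 184.  73.]
296 [516. 184.  75.]
302 [496. 186.  43.]
308 [476. 188.  13.]
314 [470. 189.  13.]
320 [465. 189.  13.]
326 [459. 189.  12.]
332 [453. 189.  12.]
338 [448. 189.  14.]
344 [442. 189.  13.]
350 [436. 189.  12.]
356 [430. 189.  12.]
362 [424. 189.  13.]
368 [418. 189.  13.]
374 [412. 190.  13.]
380 [406. 190.  13.]
386 [399. 190.  13.]
392 [393. 190.  13.]
398 [376. 191.   0.]
second ((533.7511596679688, 170.6054229736328), (74.23464965820312, 89.27671813964844), 78.2034912109375) 24.000684536904348 44.98748949566492
first ((505.6627502441406, 174.73193359375), (50.219451904296875, 25.7562198638916), 86.59815979003906) 35.03078832626966 45.092348220330315
```

View pics/w7.png

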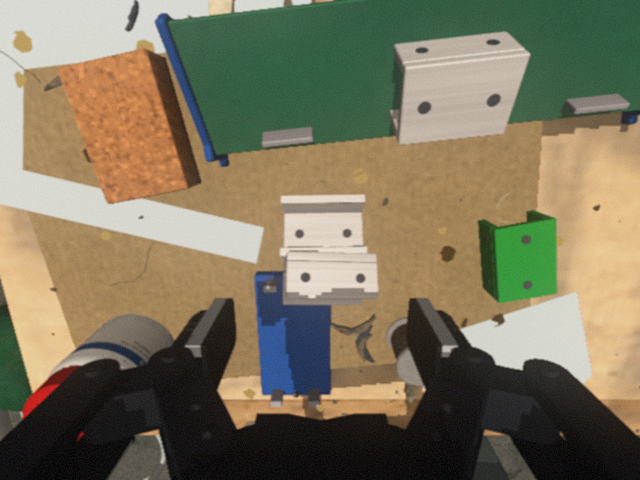

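Wrist view: both channels came out together. The pads had also pinched the first channel's flange. The first lies tilted at rows 195–250, and the second leans on it and on the cradle tabs at rows 250–303; the cradle is empty at rows 272–395. I separate them, lifting the second one off first.

```bash
python3 - <<'E'
from h import *
C=np.load("w7.npz")["C"]
for y,cs in ((262,(287,292,320,360,368,374)),(285,(287,292,340,368,374)),(202,(284,300,350,362))):
    print(y,[C[y,c].round(0).tolist() for c in cs])
go((.528,.166,.06,0),(.528,.166,.022,0))
E
```

```text
262 [[535.0, 193.0, 64.0], [535.0, 190.0, 64.0], [534.0, 172.0, 62.0], [532.0, 145.0, 56.0], [532.0, 140.0, 56.0], [531.0, 136.0, 55.0]]
285 [[522.0, 192.0, 72.0], [522.0, 189.0, 71.0], [520.0, 159.0, 67.0], [519.0, 141.0, 65.0], [518.0, 136.0, 63.0]]
202 [[567.0, 197.0, 29.0], [567.0, 186.0, 30.0], [567.0, 151.0, 28.0], [567.0, 142.0, 27.0]]
now [0.538  0.17   0.1011] yaw -0.0
[-1.    0.4   4.11] turn -0.0
[-0.99  0.4   7.91] turn -0.0
```

```bash
python3 -m inch '[{"slide":[-1,0.5,4],"turn":0,"grip":7.6},{"slide":[-1,0.5,7],"turn":0,"grip":7.6},{"slide":[-1,0.5,8.3],"turn":0,"grip":7.6},{"slide":[-1,0.5,8.3],"turn":0,"grip":7.6},{"slide":[-1,0.5,8.3],"turn":0,"grip":5},{"slide":[-1,0.5,8.3],"turn":0,"grip":5},{"slide":[-1,0.5,8.3],"turn":0,"grip":5},{"slide":[-1,0.5,8.3],"turn":0,"grip":5},{"slide":[-1,0.5,6],"turn":0,"grip":5},{"slide":[-1,0.5,2],"turn":0,"grip":5},{"slide":[-1,0.5,0],"turn":0,"grip":5},{"slide":[-1,0.5,0],"turn":0,"grip":5}]' 25
python3 - <<'E'
from h import *
T=tool();p,d=ctrl.read_camera("wrist");print(T[:3,3].round(4))
K,W=cam("wrist",T);i=ctrl.camera_info("wrist");X=cloud(d,K,i["T_tool_cam"])*1000;C=cloud(d,K,W)*1000;np.savez("w8.npz",C=C,p=p);cv2.imwrite("pics/w8.png",p[:,:,::-1])
for y in range(180,400,8): print(y,X[y,305].round(0),C[y,305].round(0),C[y,340].round(0))
E
```

```text
time: 20.95
eef_pos: [0.5315, 0.1655, 0.1063]
tcp_rot: [1.0, -0.0, 0.004, -0.001]
contact_force: [0.2, 0.3, -1.1]
opening: 0.686
finger_force: 27.6
[0.5315 0.1655 0.1063]
180 [ 38. -13. 106.] [571. 179.   1.] [571. 152.   1.]
188 [ 32. -13. 105.] [565. 179.   2.] [564. 152.   1.]
196 [ 26. -13. 106.] [558. 179.   1.] [558. 151.   1.]
204 [ 24. -12.  80.] [557. 178.  27.] [557. 153.  27.]
212 [ 19. -12.  76.] [552. 178.  31.] [552. 153.  31.]
220 [  8. -13.  99.] [540. 179.   8.] [540. 151.   6.]
228 [  2. -13.  98.] [534. 179.   8.] [534. 151.   8.]
236 [ -5. -14. 100.] [527. 179.   6.] [527. 151.   7.]
244 [-12. -14.  99.] [521. 179.   7.] [520. 151.   6.]
252 [-14. -13.  85.] [518. 179.  21.] [519. 152.  22.]
260 [-17. -13.  75.] [515. 178.  31.] [515. 152.  30.]
268 [-29. -14.  91.] [503. 179.  15.] [498. 151.   1.]
276 [-30. -13.  77.] [502. 179.  29.] [490. 150.   1.]
284 [-45. -14.  94.] [488. 179.  12.] [483. 150.   1.]
292 [ 10.  -8. -36.] [541. 173. 143.] [540. 158. 142.]
300 [  7.  -7. -39.] [538. 173. 145.] [538. 158. 144.]
308 [  4.  -7. -40.] [535. 173. 147.] [534. 158. 145.]
316 [  2.  -7. -43.] [533. 173. 149.] [531. 158. 146.]
324 [ -1.  -7. -44.] [530. 173. 151.] [529. 158. 149.]
332 [ -3.  -7. -47.] [528. 173. 153.] [526. 158. 151.]
340 [ -6.  -7. -49.] [525. 173. 155.] [523. 158. 151.]
348 [ -9.  -7. -49.] [522. 173. 156.] [521. 158. 154.]
356 [-12.  -7. -51.] [519. 173. 157.] [519. 158. 156.]
364 [-14.  -7. -53.] [517. 173. 159.] [515. 158. 156.]
372 [-128.  -15.   93.] [404. 181.  12.] [395. 149.   0.]
380 [-135.  -15.   91.] [397. 181.  14.] [386. 149.  -0.]
388 [-136.  -15.   82.] [396. 180.  23.] [378. 149.  -0.]
396 [-140.  -14.   77.] [392. 180.  28.] [369. 149.   0.]
```

View pics/w8.png

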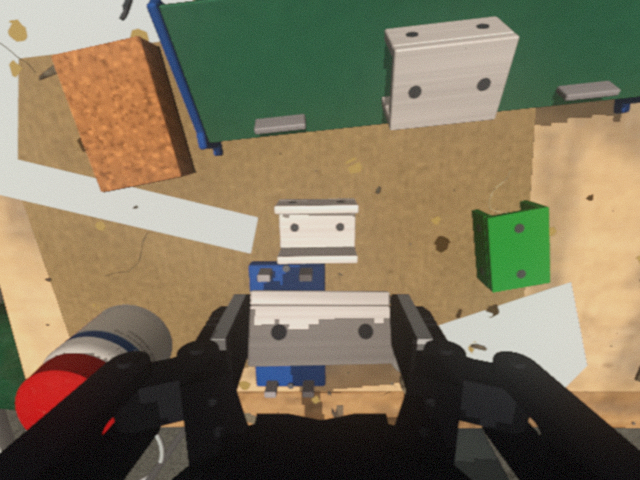

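Wrist view: the first channel now lies flat on the mat (cols 278–358, rows 200–262; centre about x .535, y .169). The second is held at about 55°. I roll it level on the empty cradle.

```bash
python3 - <<'E'
from h import *
go((.443,.195,.03,0))
E
python3 -m inch '[{"slide":[-4,-1.5,1],"turn":0,"grip":5},{"slide":[-8.7,-2.9,1],"turn":0,"grip":5},{"slide":[-8.7,-2.9,3],"turn":0,"grip":5},{"slide":[-8.7,-2.9,6.5],"turn":0,"grip":5},{"slide":[-8.7,-2.9,7.5],"turn":0,"grip":5},{"slide":[-8.7,-2.9,8.3],"turn":0,"grip":5},{"slide":[-8.7,-2.9,8.7],"turn":0,"grip":5},{"slide":[-8.7,-2.9,8.7],"turn":0,"grip":5}]' 20
```

```text
now [0.5297 0.1652 0.1037] yaw -0.0
[-8.7  -2.97  7.33] turn -0.0
time: 21.8
eef_pos: [0.4421, 0.1935, 0.0156]
tcp_rot: [1.0, -0.0, -0.0, 0.0]
contact_force: [-2.3, -2.0, 2.3]
opening: 0.682
finger_force: 27.3
```

```bash
python3 -m inch '[{"slide":[0,0,0.2],"turn":0,"grip":5},{"slide":[0.5,0,0.3],"turn":0,"grip":5},{"slide":[1,0,0.6],"turn":0,"grip":5},{"slide":[1.5,0,0.9],"turn":0,"grip":5},{"slide":[1.9,0,1.3],"turn":0,"grip":5},{"slide":[2.3,0,1.8],"turn":0,"grip":5},{"slide":[2.6,0,2.2],"turn":0,"grip":5},{"slide":[2.6,0,2.2],"turn":0,"grip":5}]' 20
python3 - <<'E'
from h import *
T=tool();p,d=ctrl.read_camera("wrist");print(T[:3,3].round(4))
K,W=cam("wrist",T);C=cloud(d,K,W)*1000
for y in range(250,420,8): print(y,C[y,305].round(0),C[y,340].round(0))
E
```

```text
time: 22.6
eef_pos: [0.471, 0.1937, -0.0055]
tcp_rot: [1.0, 0.0, 0.003, 0.0]
contact_force: [3.5, -2.7, 5.2]
opening: 0.684
finger_force: 25.3
[ 0.471   0.1937 -0.0055]
250 [493. 202.  12.] [493. 186.  14.]
258 [489. 202.  13.] [489. 186.  13.]
266 [485. 202.  12.] [485. 186.  12.]
274 [481. 202.  13.] [481. 185.  11.]
282 [477. 202.  13.] [478. 186.  14.]
290 [473. 202.  12.] [473. 185.  13.]
298 [469. 202.  13.] [469. 185.  12.]
306 [471. 202.  25.] [465. 185.  12.]
314 [470. 201.  31.] [468. 186.  26.]
322 [469. 201.  35.] [467. 186.  33.]
330 [467. 201.  39.] [466. 187.  37.]
338 [466. 201.  43.] [465. 187.  41.]
346 [466. 201.  49.] [464. 187.  45.]
354 [465. 201.  53.] [463. 187.  49.]
362 [462. 201.  53.] [461. 187.  52.]
370 [435. 202.  21.] [434. 185.  21.]
378 [432. 202.  24.] [430. 185.  21.]
386 [431. 202.  28.] [428. 185.  25.]
394 [430. 202.  32.] [428. 186.  29.]
402 [429. 202.  36.] [427. 186.  34.]
410 [428. 201.  40.] [426. 186.  38.]
418 [481. 198. 102.] [481. 190. 101.]
```

```bash
python3 -m inch '[{"slide":[0.2,0,0.4],"turn":0,"grip":5},{"slide":[0.4,0,0.8],"turn":0,"grip":5},{"slide":[0.4,0,0.8],"turn":0,"grip":5},{"slide":[0.4,0,0.4],"turn":0,"grip":7.2},{"slide":[0.4,0,0.4],"turn":0,"grip":7.2},{"slide":[0.4,0,0.2],"turn":0,"grip":7.2},{"slide":[-1,0,0.2],"turn":0,"grip":7.2},{"slide":[-1,0,0.2],"turn":0,"grip":7.2},{"slide":[-1,0,0.2],"turn":0,"grip":7.2}]' 20
python3 - <<'E'
from h import *
T=tool();p,d=ctrl.read_camera("wrist");print(T[:3,3].round(4))
K,W=cam("wrist",T);C=cloud(d,K,W)*1000
for y in range(250,420,8): print(y,C[y,305].round(0),C[y,340].round(0))
E
```

```text
time: 23.55
eef_pos: [0.4568, 0.194, -0.0095]
tcp_rot: [1.0, -0.0, -0.0, -0.0]
contact_force: [-0.4, -0.6, -0.4]
opening: 0.844
finger_force: 0.0
[ 0.4568  0.194  -0.0095]
250 [480. 202.  12.] [480. 186.  12.]
258 [476. 202.  12.] [477. 186.  12.]
266 [473. 202.  13.] [473. 186.  13.]
274 [471. 202.  17.] [469. 186.  13.]
282 [471. 201.  27.] [468. 186.  20.]
290 [471. 201.  34.] [469. 187.  29.]
298 [471. 201.  41.] [468. 187.  36.]
306 [468. 201.  43.] [468. 187.  42.]
314 [452. 202.  19.] [465. 187.  42.]
322 [448. 202.  19.] [448. 186.  19.]
330 [444. 202.  19.] [444. 186.  19.]
338 [439. 202.  19.] [440. 186.  20.]
346 [435. 202.  19.] [435. 186.  19.]
354 [433. 202.  22.] [431. 186.  19.]
362 [432. 202.  27.] [430. 186.  24.]
370 [432. 202.  33.] [429. 186.  29.]
378 [432. 201.  38.] [429. 186.  34.]
386 [432. 201.  43.] [430. 187.  41.]
394 [428. 201.  43.] [429. 187.  43.]
402 [398. 203.  14.] [398. 185.  13.]
410 [393. 203.  14.] [393. 185.  13.]
418 [467. 198.  97.] [467. 190.  97.]
```

```bash
python3 -m inch '[{"slide":[0,0,0.2],"turn":0,"grip":5},{"slide":[0,0,0.2],"turn":0,"grip":5},{"slide":[0,0,0.2],"turn":0,"grip":5},{"slide":[0,0,0.2],"turn":0,"grip":5},{"slide":[-0.8,0,0.2],"turn":0,"grip":5},{"slide":[-1.6,0,0.2],"turn":0,"grip":5},{"slide":[-2.3,0,0.2],"turn":0,"grip":5},{"slide":[-2.6,0,0.2],"turn":0,"grip":5},{"slide":[-2.6,0,0.2],"turn":0,"grip":5},{"slide":[-2.6,0,0.1],"turn":0,"grip":7.4},{"slide":[-2.6,0,0],"turn":0,"grip":7.4},{"slide":[-2.6,0,0],"turn":0,"grip":7.4},{"slide":[-2.6,0,-4],"turn":0,"grip":7.4},{"slide":[-2.6,0,-8.5],"turn":0,"grip":7.4},{"slide":[-2.6,0,-13],"turn":0,"grip":7.4},{"slide":[-2.6,0,-13],"turn":0,"grip":7.4}]' 40
python3 - <<'E'
from h import *
T=tool();p,d=ctrl.read_camera("wrist");print(T[:3,3].round(4))
K,W=cam("wrist",T);C=cloud(d,K,W)*1000;np.savez("w9.npz",C=C,p=p);cv2.imwrite("pics/w9.png",p[:,:,::-1])
for y in range(150,360,6): print(y,C[y,305].round(0),C[y,335].round(0))
for nm,(x0,x1,cy,z0) in dict(second=(390,448,195,35),first=(505,565,169,24)).items():
    m=(C[...,0]>x0)&(C[...,0]<x1)&(abs(C[...,1]-cy)<40)&(C[...,2]>z0)&(C[...,2]<z0+14)
    r=cv2.minAreaRect(C[m][:,:2].astype(np.float32));print(nm,r)
b=(abs(C[...,2]-12.5)<3)&(abs(C[...,1]-195)<50)&(C[...,0]>380)&(C[...,0]<515);print("plate",cv2.minAreaRect(C[b][:,:2].astype(np.float32)))
E
```

```text
time: 25.2
eef_pos: [0.4366, 0.1951, 0.1284]
tcp_rot: [1.0, -0.0, 0.007, -0.002]
contact_force: [0.4, -0.2, -0.3]
opening: 0.866
finger_force: 0.0
[0.4366 0.1951 0.1284]
150 [499. 208.  29.] [499. 185.  14.]
156 [494. 209.  12.] [494. 185.  13.]
162 [489. 209.  12.] [489. 185.  12.]
168 [485. 209.  13.] [485. 185.  13.]
174 [480. 209.  12.] [480. 185.  13.]
180 [475. 209.  13.] [475. 185.  14.]
186 [470. 209.  13.] [470. 185.  13.]
192 [466. 209.  13.] [466. 185.  13.]
198 [462. 209.  22.] [461. 185.  13.]
204 [461. 208.  42.] [456. 185.  13.]
210 [457. 208.  42.] [451. 185.  13.]
216 [447. 209.  20.] [445. 185.  12.]
222 [509. 195. 304.] [442. 185.  18.]
228 [437. 209.  19.] [437. 185.  19.]
234 [432. 209.  19.] [432. 185.  20.]
240 [427. 209.  19.] [430. 185.  29.]
246 [423. 209.  24.] [429. 185.  44.]
252 [423. 209.  39.] [424. 185.  42.]
258 [419. 208.  43.] [409. 184.  13.]
264 [403. 210.  13.] [403. 184.  13.]
270 [398. 210.  14.] [398. 184.  12.]
276 [397. 210.  24.] [392. 184.  13.]
282 [394. 209.  30.] [381. 184.   1.]
288 [376. 211.   1.] [375. 183.   1.]
294 [369. 211.  -0.] [370. 183.   1.]
300 [363. 211.   1.] [363. 183.   0.]
306 [357. 211.  -0.] [358. 183.   2.]
312 [351. 211.   0.] [351. 183.   0.]
318 [346. 211.   2.] [345. 183.   0.]
324 [338. 212.   0.] [339. 183.   1.]
330 [332. 212.  -0.] [ -67.  156. -685.]
336 [-151.  254. -791.] [ -90.  155. -690.]
342 [-172.  255. -786.] [-111.  155. -688.]
348 [-198.  255. -790.] [-132.  155. -687.]
354 [-222.  255. -789.] [-155.  154. -690.]
second ((419.9215393066406, 207.77435302734375), (6.702529430389404, 56.88459396362305), 16.063566207885742)
first ((534.725341796875, 169.7957000732422), (44.2197265625, 59.32877731323242), 0.9029620289802551)
plate ((450.4853515625, 204.08831787109375), (123.4939193725586, 81.12442016601562), 0.5266225934028625)
```

I have already gone past the picture limit, so from here I measure numerically only.

```bash
cat >> h.py <<'E'
def tops(C,x0,x1,y0,y1,z0,z1):
    "rectangle (mm) round the points of a height band in a box"
    m=(C[...,0]>x0)&(C[...,0]<x1)&(C[...,1]>y0)&(C[...,1]<y1)&(C[...,2]>z0)&(C[...,2]<z1)
    m=cv2.morphologyEx(m.astype(np.uint8),2,np.ones((2,2)))>0
    c,s,a=cv2.minAreaRect(C[m][:,:2].astype(np.float32))
    if s[0]>s[1]: s=s[::-1];a-=90
    print("centre",np.round(c,1),"width,length",np.round(s,1),"yaw of y axis",round(float(np.deg2rad(a)),3),"z",np.percentile(C[m][:,2],[5,50,95]).round(0))
E
python3 - <<'E'
from h import *
C=np.load("w9.npz")["C"]
tops(C,398,495,140,250,34,50)
m=(C[...,0]>398)&(C[...,0]<495)&(C[...,1]>140)&(C[...,1]<250)&(C[...,2]>34)&(C[...,2]<50)
q=C[m];print(q.min(0),q.max(0))
for y in range(160,245,8):
    s=q[abs(q[:,1]-y)<2,0]; print(y,len(s),np.sort(s).round(0)[::max(1,len(s)//10)] if len(s) else "")
go((.44,.2,.13,0))
E
```

```text
centre [450.  220.8] width,length [ 72.4 106.1] yaw of y axis -1.382 z [13. 42. 44.]
[408.44893004 180.01148294  34.04381194] [466.8590683  248.49588776  45.27053004]
160 0 
168 0 
176 0 
184 53 [423. 425. 425. 426. 427. 428. 429. 429. 429. 430. 430.]
192 107 [421. 423. 424. 426. 427. 427. 428. 462. 464. 465. 466.]
200 104 [418. 421. 423. 424. 425. 425. 460. 461. 463. 464. 465.]
208 108 [416. 419. 420. 422. 423. 423. 457. 459. 460. 462. 462.]
216 105 [414. 416. 417. 419. 420. 421. 455. 457. 458. 460. 460.]
224 109 [412. 414. 416. 417. 418. 419. 453. 454. 455. 457. 458.]
232 104 [410. 412. 413. 415. 416. 416. 451. 452. 454. 455. 456.]
240 58 [413. 447. 448. 449. 449. 450. 451. 451. 452. 453. 453. 454.]
now [0.4344 0.1946 0.1249] yaw -0.0
[ 0.56 -0.55 -0.5 ] turn -0.0
```

```bash
python3 - <<'E'
from h import *
go((.449,.216,.05,.27),(.449,.216,-.010,.27))
E
```

```text
now [0.4344 0.1946 0.1249] yaw -0.0
[ 1.39 -2.13  7.51] turn -0.27
[ 1.34 -2.12 13.51] turn -0.27
```

```bash
python3 -m inch '[{"slide":[1.4,-2.1,3],"turn":-0.27,"grip":7.6},{"slide":[1.4,-2.1,7],"turn":-0.27,"grip":7.6},{"slide":[1.4,-2.1,11],"turn":-0.27,"grip":7.6},{"slide":[1.4,-2.1,13.5],"turn":-0.27,"grip":7.6},{"slide":[1.4,-2.1,13.5],"turn":-0.27,"grip":7.6},{"slide":[1.4,-2.1,13.5],"turn":-0.27,"grip":5},{"slide":[1.4,-2.1,13.5],"turn":-0.27,"grip":5},{"slide":[1.4,-2.1,13.5],"turn":-0.27,"grip":5},{"slide":[1.4,-2.1,13.5],"turn":-0.27,"grip":5},{"slide":[1.4,-2.1,11.5],"turn":-0.27,"grip":5},{"slide":[1.4,-2.1,10],"turn":-0.27,"grip":5},{"slide":[1.4,-2.1,10],"turn":-0.27,"grip":5},{"slide":[1.4,-2.1,10],"turn":-0.27,"grip":5}]' 30
python3 - <<'E'
from h import *
T=tool();p,d=ctrl.read_camera("wrist");print(T[:3,3].round(4))
K,W=cam("wrist",T);i=ctrl.camera_info("wrist");X=cloud(d,K,i["T_tool_cam"])*1000;C=cloud(d,K,W)*1000
for y in range(270,400,6): print(y,X[y,305].round(0),X[y,340].round(0),C[y,320].round(0)[2])
go((.4325,.195,.02,0))
E
```

```text
time: 26.55
eef_pos: [0.4457, 0.215, 0.0213]
tcp_rot: [0.991, 0.134, 0.001, -0.0]
contact_force: [-0.6, 0.1, -1.7]
opening: 0.686
finger_force: 32.9
[0.4457 0.215  0.0213]
270 [ 2. -9.  8.] [ 2. 10.  9.] 13.0
276 [ 14.  -8. -30.] [ 15.   8. -30.] 51.0
282 [ 14.  -7. -36.] [ 15.   7. -37.] 196.0
288 [ 14.  -7. -42.] [ 14.   7. -42.] 64.0
294 [ 14.  -7. -48.] [ 14.   7. -48.] 70.0
300 [ 15.  -7. -54.] [ 14.   6. -52.] 74.0
306 [ 14.  -7. -56.] [ 14.   6. -56.] 78.0
312 [ 11.  -7. -57.] [ 12.   6. -58.] 78.0
318 [  9.  -7. -57.] [  9.   6. -58.] 78.0
324 [ -8.  -8. -32.] [ -8.   8. -31.] 54.0
330 [-11.  -8. -33.] [-10.   8. -33.] 54.0
336 [-14.  -8. -33.] [-14.   8. -32.] 54.0
342 [-17.  -8. -33.] [-16.   8. -33.] 54.0
348 [-20.  -8. -32.] [-20.   8. -33.] 54.0
354 [-23.  -8. -33.] [-24.   8. -32.] 54.0
360 [-24.  -8. -36.] [-24.   8. -36.] 59.0
366 [-23.  -8. -41.] [-24.   8. -41.] 61.0
372 [-23.  -8. -45.] [-23.   7. -45.] 66.0
378 [-24.  -7. -49.] [-25.   7. -47.] 71.0
384 [-23.  -7. -53.] [-24.   7. -52.] 73.0
390 [-24.  -7. -55.] [-24.   7. -56.] 78.0
396 [-27.  -7. -56.] [-26.   7. -57.] 78.0
now [0.4451 0.2148 0.0205] yaw 0.27
[-1.74  1.57  0.06] turn 0.27
```

```bash
python3 -m inch '[{"slide":[-1,0.8,0],"turn":0.14,"grip":5},{"slide":[-2,1.5,0],"turn":0.27,"grip":5},{"slide":[-2,1.5,0],"turn":0.27,"grip":5},{"slide":[-2,1.5,0],"turn":0.27,"grip":5},{"slide":[-2,1.5,1.5],"turn":0.27,"grip":5},{"slide":[-2,1.5,2.6],"turn":0.27,"grip":5},{"slide":[-2,1.5,3.2],"turn":0.27,"grip":5},{"slide":[-2,1.5,3.2],"turn":0.27,"grip":5}]' 30
python3 - <<'E'
from h import *
T=tool();p,d=ctrl.read_camera("wrist");print(T[:3,3].round(4))
K,W=cam("wrist",T);C=cloud(d,K,W)*1000
for y in range(270,400,12): print(y,C[y,305].round(0),C[y,340].round(0))
E
```

```text
time: 27.4
eef_pos: [0.4291, 0.195, -0.0125]
tcp_rot: [1.0, 0.0, -0.001, 0.0]
contact_force: [0.0, 0.3, -1.3]
opening: 0.687
finger_force: 32.9
[ 0.4291  0.195  -0.0125]
270 [444. 203.  13.] [444. 187.  13.]
282 [504. 196. 162.] [444. 188.  24.]
294 [444. 202.  36.] [443. 188.  35.]
306 [443. 202.  44.] [443. 189.  44.]
318 [438. 202.  44.] [438. 189.  45.]
330 [419. 203.  21.] [419. 187.  21.]
342 [412. 203.  20.] [412. 187.  20.]
354 [406. 203.  20.] [406. 187.  20.]
366 [405. 203.  28.] [406. 187.  29.]
378 [405. 203.  35.] [405. 188.  36.]
390 [405. 202.  43.] [404. 188.  42.]
```

```bash
python3 -m inch '[{"slide":[0,0,0.2],"turn":0,"grip":5},{"slide":[0,0,0.2],"turn":0,"grip":5},{"slide":[0,0,0.2],"turn":0,"grip":6.5},{"slide":[0,0,0.2],"turn":0,"grip":7.2},{"slide":[0,0,0.2],"turn":0,"grip":7.2},{"slide":[0,0,-4],"turn":0,"grip":7.2},{"slide":[0,0,-8],"turn":0,"grip":7.2},{"slide":[0,0,-10],"turn":0,"grip":7.2},{"slide":[5,1,-10],"turn":0,"grip":7.2},{"slide":[10,2.5,-10],"turn":0,"grip":7.2},{"slide":[11.6,2.5,-10],"turn":0,"grip":7.2},{"slide":[11.6,2.5,-10],"turn":0,"grip":7.2},{"slide":[11.6,2.5,-10],"turn":0,"grip":7.2}]' 30
python3 - <<'E'
from h import *
T=tool();p,d=ctrl.read_camera("wrist");print(T[:3,3].round(4))
K,W=cam("wrist",T);C=cloud(d,K,W)*1000
tops(C,500,575,110,230,22,40); tops(C,398,460,150,240,36,50)
go((.545,.17,-.019,0))
E
```

```text
time: 28.75
eef_pos: [0.5455, 0.17, 0.0884]
tcp_rot: [1.0, -0.0, -0.001, 0.0]
contact_force: [0.4, -0.7, 0.2]
opening: 0.845
finger_force: 0.0
[0.5455 0.17   0.0884]
centre [548.4 161.5] width,length [ 76.2 133.4] yaw of y axis 1.289 z [ 7. 30. 32.]
centre [496.2 199.2] width,length [ 69.9 249.2] yaw of y axis 1.561 z [19. 42. 44.]
now [0.5449 0.1702 0.0882] yaw 0.0
[ 0.03  0.02 10.72] turn 0.0
```

```bash
sed -i 's/np.ones((2,2)))>0/np.ones((3,3)))>0/' h.py; python3 -m inch '[{"slide":[0,0,5],"turn":0,"grip":7.2},{"slide":[0,0,9],"turn":0,"grip":7.2},{"slide":[0,0,10.7],"turn":0,"grip":7.2},{"slide":[0,0,10.7],"turn":0,"grip":7.2},{"slide":[0,0,10.7],"turn":0,"grip":5},{"slide":[0,0,10.7],"turn":0,"grip":5},{"slide":[0,0,10.7],"turn":0,"grip":5},{"slide":[0,0,10.7],"turn":0,"grip":5},{"slide":[0,0,7],"turn":0,"grip":5},{"slide":[0,0,2.7],"turn":0,"grip":5},{"slide":[-6,-2.4,2.7],"turn":0,"grip":5},{"slide":[-6,-2.4,2.7],"turn":0,"grip":5},{"slide":[-6,-2.4,2.7],"turn":0,"grip":5},{"slide":[-6,-2.4,2.7],"turn":0,"grip":5}]' 35
python3 - <<'E'
from h import *
T=tool();p,d=ctrl.read_camera("wrist");print(T[:3,3].round(4))
K,W=cam("wrist",T);i=ctrl.camera_info("wrist");X=cloud(d,K,i["T_tool_cam"])*1000;C=cloud(d,K,W)*1000
for y in range(230,400,8): print(y,X[y,305].round(0),X[y,340].round(0),C[y,320].round(0))
E
```

```text
time: 30.2
eef_pos: [0.4862, 0.1941, 0.0617]
tcp_rot: [1.0, 0.0, 0.0, 0.0]
contact_force: [0.5, -0.4, -1.6]
opening: 0.677
finger_force: 38.5
[0.4862 0.1941 0.0617]
230 [ 14. -11.  48.] [17. 11. 37.] [500. 195.  15.]
238 [  8. -11.  48.] [12. 11. 35.] [494. 196.  12.]
246 [  2. -11.  49.] [ 3. 12. 49.] [489. 196.  13.]
254 [ -3. -11.  49.] [-3. 12. 49.] [483. 196.  12.]
262 [ -9. -11.  49.] [-8. 12. 48.] [478. 196.  13.]
270 [-14. -11.  48.] [-14.  12.  49.] [472. 196.  13.]
278 [ 12.  -8. -26.] [ 12.   8. -26.] [498. 195.  88.]
286 [ 11.  -8. -34.] [ 12.   7. -36.] [497. 195.  96.]
294 [ 11.  -7. -41.] [ 11.   7. -42.] [497. 195. 103.]
302 [ 11.  -7. -49.] [ 11.   7. -48.] [497. 195. 110.]
310 [  8.  -7. -49.] [  8.   7. -49.] [494. 195. 110.]
318 [-10.  -8. -23.] [-10.   8. -24.] [477. 195.  86.]
326 [-14.  -8. -25.] [-14.   8. -24.] [472. 195.  85.]
334 [-19.  -9. -22.] [-19.   8. -23.] [467. 195.  84.]
342 [-23.  -9. -23.] [-23.   8. -24.] [463. 195.  84.]
350 [-26.  -8. -25.] [-26.   8. -25.] [460. 195.  87.]
358 [-27.  -8. -31.] [-27.   8. -30.] [460. 195.  94.]
366 [-27.  -8. -36.] [-26.   8. -38.] [459. 195.  97.]
374 [-28.  -8. -41.] [-26.   7. -43.] [460. 195. 104.]
382 [-27.  -8. -47.] [-27.   7. -48.] [459. 195. 108.]
390 [-31.  -8. -47.] [-31.   7. -47.] [455. 195. 109.]
398 [-129.  -14.   62.] [-130.   14.   63.] [357. 196.  -0.]
```

```bash
python3 -m inch '[{"slide":[-0.3,0,0],"turn":0,"grip":5},{"slide":[-0.3,0,3],"turn":0,"grip":5},{"slide":[-0.3,0,5.5],"turn":0,"grip":5},{"slide":[-0.3,0,6.4],"turn":0,"grip":5},{"slide":[-0.3,0,6.7],"turn":0,"grip":5},{"slide":[-0.3,0,6.7],"turn":0,"grip":5}]' 35
```

```text
time: 30.85
eef_pos: [0.484, 0.1939, -0.0048]
tcp_rot: [1.0, -0.0, 0.0, 0.0]
contact_force: [-0.1, -0.4, -1.4]
opening: 0.677
finger_force: 38.6
```

```bash
python3 -m inch '[{"slide":[0,0,0.2],"turn":0,"grip":5},{"slide":[0,0,0.2],"turn":0,"grip":5},{"slide":[0,0,0.2],"turn":0,"grip":6.5},{"slide":[0,0,0.2],"turn":0,"grip":7.2},{"slide":[0,0,0.2],"turn":0,"grip":7.2},{"slide":[0,0,-4],"turn":0,"grip":7.2},{"slide":[0,0,-9],"turn":0,"grip":7.2},{"slide":[0,0,-14],"turn":0,"grip":7.2},{"slide":[0,0,-14],"turn":0,"grip":7.2}]' 35
python3 - <<'E'
from h import *
T=tool();p,d=ctrl.read_camera("wrist");print(T[:3,3].round(4))
K,W=cam("wrist",T);C=cloud(d,K,W)*1000
for y in range(190,350,4): print(y,C[y,300].round(0),C[y,340].round(0))
v,u=np.where((C[...,2]>36)&(C[...,2]<50)&(C[...,0]>398)&(C[...,0]<505)&(abs(C[...,1]-195)<45))
q=C[v,u]
for x in range(402,500,8):
    s=q[abs(q[:,0]-x)<3]; print(x,len(s),(s[:,1].min().round(0),s[:,1].max().round(0),np.median(s[:,2]).round(0)) if len(s) else "")
# middle channel: grip at web, offset -6 along e
e=np.array([.995,.097]);c=np.array([.6351,.0994])-.006*e
go((*c,.13,.097),(*c,.025,.097))
E
```

```text
time: 31.75
eef_pos: [0.4888, 0.1953, 0.1436]
tcp_rot: [1.0, 0.0, 0.008, -0.002]
contact_force: [0.1, -0.5, 0.9]
opening: 0.846
finger_force: 0.0
[0.4888 0.1953 0.1436]
190 [516. 215.   0.] [516. 180.   1.]
194 [512. 215.   2.] [512. 180.   1.]
198 [509. 215.   1.] [508. 180.   1.]
202 [505. 215.   1.] [505. 180.   1.]
206 [504. 215.  14.] [503. 180.  12.]
210 [503. 214.  28.] [503. 181.  28.]
214 [500. 214.  29.] [500. 181.  29.]
218 [495. 214.  23.] [497. 181.  29.]
222 [495. 213.  38.] [497. 181.  44.]
226 [493. 213.  42.] [493. 181.  41.]
230 [489. 213.  42.] [484. 180.  19.]
234 [480. 215.  18.] [480. 180.  19.]
238 [476. 215.  18.] [477. 180.  20.]
242 [473. 215.  20.] [473. 180.  19.]
246 [469. 215.  19.] [469. 180.  19.]
250 [465. 215.  18.] [465. 180.  18.]
254 [462. 215.  19.] [462. 180.  19.]
258 [458. 215.  18.] [459. 180.  21.]
262 [457. 215.  27.] [459. 180.  31.]
266 [457. 214.  37.] [459. 181.  41.]
270 [455. 214.  42.] [456. 181.  43.]
274 [451. 214.  41.] [444. 180.  23.]
278 [445. 215.  33.] [445. 180.  33.]
282 [445. 214.  42.] [445. 181.  42.]
286 [442. 214.  43.
[... 483 characters left out ...]
. 218.   1.] [367. 178.   0.]
342 [361. 218.  -1.] [362. 177.   0.]
346 [357. 218.  -1.] [357. 177.  -0.]
402 270 (np.float64(167.0), np.float64(226.0), np.float64(43.0))
410 51 (np.float64(168.0), np.float64(225.0), np.float64(40.0))
418 0 
426 0 
434 0 
442 584 (np.float64(167.0), np.float64(226.0), np.float64(42.0))
450 51 (np.float64(176.0), np.float64(224.0), np.float64(42.0))
458 452 (np.float64(164.0), np.float64(224.0), np.float64(42.0))
466 0 
474 0 
482 0 
490 242 (np.float64(165.0), np.float64(225.0), np.float64(43.0))
498 231 (np.float64(165.0), np.float64(224.0), np.float64(41.0))
now [0.4865 0.1948 0.1398] yaw -0.0
[14.26  9.6   1.1 ] turn -0.097
[14.15  9.62 11.6 ] turn -0.097
```

Both open-up channels lie flat in the cradle, at about x +26 and −25 mm from its centre. Next is the open-down channel.

```bash
python3 -m inch '[{"slide":[14.2,9.6,1.1],"turn":-0.097,"grip":7.2},{"slide":[14.2,9.6,1.1],"turn":-0.097,"grip":7.2},{"slide":[14.2,9.6,1.1],"turn":-0.097,"grip":7.2},{"slide":[14.2,9.6,1.1],"turn":-0.097,"grip":7.2},{"slide":[14.2,9.6,1.1],"turn":-0.097,"grip":7.2},{"slide":[14.2,9.6,1.1],"turn":-0.097,"grip":7.2}]' 30
python3 - <<'E'
from h import *
T=tool();p,d=ctrl.read_camera("wrist")
K,W=cam("wrist",T);C=cloud(d,K,W)*1000
for y in range(240,345,6): print(y,C[y,320].round(0))
m=(C[...,2]>64)&(C[...,2]<96)&(abs(C[...,0]-640)<45)&(abs(C[...,1]-99)<45)&(hsv(p)[...,1]<70)
q=C[m];print(np.percentile(q[:,1],[1,50,99]))
e=np.array([.995,.097]);c=np.array([.6351,.0994])-.006*e
go((*c,.025,.097))
E
```

```text
time: 32.4
eef_pos: [0.6238, 0.0979, 0.1216]
tcp_rot: [0.999, 0.048, -0.002, -0.0]
contact_force: [-0.1, -0.6, 0.8]
opening: 0.844
finger_force: 0.0
240 [633. 100.  81.]
246 [628. 100.  79.]
252 [623.  99.  76.]
258 [617.  99.  71.]
264 [612.  98.  69.]
270 [581.  96.   2.]
276 [575.  95.   2.]
282 [569.  94.   1.]
288 [563.  94.   1.]
294 [558.  93.   2.]
300 [552.  93.   2.]
306 [545.  92.   0.]
312 [539.  92.  -0.]
318 [534.  91.   2.]
324 [527.  90.   1.]
330 [521.  90.   1.]
336 [514.  89.   0.]
342 [507.  89.  -1.]
[ 70.8565595  100.56081581 130.44642831]
now [0.6236 0.0985 0.1221] yaw 0.097
[0.59 0.03 9.7 ] turn -0.0
```

```bash
python3 -m inch '[{"slide":[0.6,0,5],"turn":0,"grip":7.2},{"slide":[0.6,0,8.5],"turn":0,"grip":7.2},{"slide":[0.6,0,9.7],"turn":0,"grip":7.2},{"slide":[0.6,0,9.7],"turn":0,"grip":7.2},{"slide":[0.6,0,9.7],"turn":0,"grip":5},{"slide":[0.6,0,9.7],"turn":0,"grip":5},{"slide":[0.6,0,9.7],"turn":0,"grip":5},{"slide":[0.6,0,9.7],"turn":0,"grip":5},{"slide":[0.6,0,7],"turn":0,"grip":5},{"slide":[0.6,0,3],"turn":0,"grip":5},{"slide":[0.6,0,2],"turn":0,"grip":5},{"slide":[0.6,0,2],"turn":0,"grip":5}]' 30
python3 - <<'E'
from h import *
T=tool();p,d=ctrl.read_camera("wrist");K,W=cam("wrist",T);i=ctrl.camera_info("wrist");X=cloud(d,K,i["T_tool_cam"])*1000
for y in range(270,370,10): print(y,X[y,320].round(0))
go((.54,.15,.06,0),(.54,.15,-.013,0))
E
```

```text
time: 33.65
eef_pos: [0.6331, 0.0986, 0.1069]
tcp_rot: [0.999, 0.048, 0.003, 0.0]
contact_force: [1.0, 0.1, -1.4]
opening: 0.689
finger_force: 32.9
270 [ 24.  -1. -46.]
280 [ 21.  -1. -50.]
290 [ 20.  -1. -56.]
300 [ 17.  -1. -58.]
310 [ 14.  -1. -61.]
320 [  7.  -1. -56.]
330 [  1.  -1. -52.]
340 [ -6.  -1. -49.]
350 [-14.  -1. -43.]
360 [-125.   -2.  105.]
now [0.6315 0.0986 0.1044] yaw 0.097
[-8.62 -6.    4.43] turn 0.097
[-8.63 -6.   11.73] turn 0.097
```

```bash
python3 -m inch '[{"slide":[-5,-3,1],"turn":0.05,"grip":5},{"slide":[-8.6,-6,2],"turn":0.097,"grip":5},{"slide":[-8.6,-6,4],"turn":0.097,"grip":5},{"slide":[-8.6,-6,7],"turn":0.097,"grip":5},{"slide":[-8.6,-6,10],"turn":0.097,"grip":5},{"slide":[-8.6,-6,11.2],"turn":0.097,"grip":5},{"slide":[-8.6,-6,11.6],"turn":0.097,"grip":5},{"slide":[-8.6,-6,11.6],"turn":0.097,"grip":5},{"slide":[-8.6,-6,11.6],"turn":0.097,"grip":7.2},{"slide":[-8.6,-6,11.6],"turn":0.097,"grip":7.2},{"slide":[-8.6,-6,11.6],"turn":0.097,"grip":7.2},{"slide":[-8.6,-6,7],"turn":0.097,"grip":7.2},{"slide":[-8.6,-6,4],"turn":0.097,"grip":7.2},{"slide":[-8.6,-6,4],"turn":0.097,"grip":7.2}]' 30
python3 - <<'E'
from h import *
T=tool();p,d=ctrl.read_camera("wrist");K,W=cam("wrist",T);C=cloud(d,K,W)*1000
for y in range(200,340,8): print(y,C[y,305].round(0),C[y,340].round(0))
m=((C[...,2]>22)&(C[...,2]<40)&(C[...,0]>508)&(C[...,0]<600)&(abs(C[...,1]-150)<42)&(hsv(p)[...,1]<80)&(hsv(p)[...,2]>80)).astype(np.uint8)
m=cv2.morphologyEx(m,2,np.ones((3,3)));c=max(cv2.findContours(m,0,2)[0],key=cv2.contourArea)[:,0]
print(cv2.minAreaRect(C[c[:,1],c[:,0],:2].astype(np.float32)))
go((.54,.15,-.01,0))
E
```

```text
time: 35.1
eef_pos: [0.544, 0.1505, 0.0693]
tcp_rot: [1.0, -0.0, 0.005, -0.001]
contact_force: [-0.0, 0.1, -0.0]
opening: 0.844
finger_force: 0.0
200 [574. 162.   2.] [574. 138.   2.]
208 [574. 161.  29.] [574. 140.  30.]
216 [570. 161.  31.] [570. 140.  31.]
224 [564. 161.  31.] [565. 140.  31.]
232 [559. 161.  31.] [559. 140.  31.]
240 [554. 161.  31.] [554. 139.  30.]
248 [549. 161.  31.] [549. 139.  30.]
256 [544. 161.  31.] [544. 139.  32.]
264 [539. 161.  32.] [538. 139.  30.]
272 [533. 162.  31.] [533. 139.  31.]
280 [515. 163.   1.] [515. 137.   1.]
288 [509. 163.   1.] [508. 137.   1.]
296 [502. 163.   0.] [502. 137.   1.]
304 [496. 163.   2.] [496. 137.   1.]
312 [489. 163.   1.] [489. 137.   1.]
320 [483. 164.   2.] [483. 137.   2.]
328 [476. 164.   1.] [475. 137.   1.]
336 [468. 164.   0.] [469. 137.   1.]
((552.5236206054688, 151.05018615722656), (59.790042877197266, 43.850955963134766), 89.87079620361328)
now [0.5421 0.1503 0.0667] yaw -0.0
[-0.26  0.03  7.67] turn -0.0
```

B lies level, web up, at (552.5, 151) mm and square. I regrip it at its middle and carry it over the stack.

```bash
python3 -m inch '[{"slide":[1,0,3],"turn":0,"grip":7.2},{"slide":[1,0,7],"turn":0,"grip":7.2},{"slide":[1,0,8.5],"turn":0,"grip":7.2},{"slide":[1,0,8.5],"turn":0,"grip":7.2},{"slide":[1,0,8.5],"turn":0,"grip":5},{"slide":[1,0,8.5],"turn":0,"grip":5},{"slide":[1,0,8.5],"turn":0,"grip":5},{"slide":[1,0,8.5],"turn":0,"grip":5},{"slide":[1,0,5],"turn":0,"grip":5},{"slide":[1,0,1],"turn":0,"grip":5},{"slide":[-4,-2,0],"turn":0,"grip":5},{"slide":[-9.3,-4.5,0],"turn":0,"grip":5},{"slide":[-9.3,-4.5,0],"turn":0,"grip":5},{"slide":[-9.3,-4.5,0],"turn":0,"grip":5},{"slide":[-9.3,-4.5,0],"turn":0,"grip":5}]' 30
python3 - <<'E'
from h import *
T=tool();p,d=ctrl.read_camera("wrist");print(T[:3,3].round(4));K,W=cam("wrist",T);i=ctrl.camera_info("wrist");X=cloud(d,K,i["T_tool_cam"])*1000;C=cloud(d,K,W)*1000
for y in range(230,400,8): print(y,X[y,320].round(0),C[y,305].round(0),C[y,340].round(0))
E
```

```text
time: 36.65
eef_pos: [0.4478, 0.1951, 0.0645]
tcp_rot: [1.0, 0.0, 0.001, -0.0]
contact_force: [0.8, -0.2, -0.5]
opening: 0.692
finger_force: 33.2
[0.4478 0.1951 0.0645]
230 [15. -1. 45.] [462. 206.  19.] [462. 184.  17.]
238 [11. -1. 41.] [457. 206.  21.] [459. 184.  24.]
246 [10. -1. 27.] [457. 205.  37.] [458. 185.  40.]
254 [ 25.  -1. -31.] [472. 203.  95.] [473. 188.  96.]
262 [ 25.  -1. -41.] [472. 202. 105.] [473. 188. 106.]
270 [ 24.  -1. -48.] [473. 202. 114.] [472. 189. 113.]
278 [ 22.  -1. -52.] [470. 202. 116.] [470. 189. 117.]
286 [ 20.  -1. -52.] [467. 202. 116.] [468. 189. 118.]
294 [ 16.  -1. -51.] [464. 202. 117.] [464. 189. 117.]
302 [ 13.  -1. -52.] [461. 202. 117.] [461. 189. 116.]
310 [ 10.  -1. -52.] [457. 202. 115.] [457. 189. 116.]
318 [  6.  -1. -52.] [454. 202. 117.] [454. 189. 116.]
326 [  3.  -1. -53.] [451. 202. 117.] [451. 189. 117.]
334 [ -0.  -1. -53.] [447. 202. 117.] [446. 188. 116.]
342 [ -5.  -1. -51.] [443. 202. 116.] [442. 188. 115.]
350 [ -9.  -1. -51.] [440. 202. 117.] [440. 188. 116.]
358 [-12.  -1. -52.] [436. 202. 117.] [436. 188. 116.]
366 [-15.  -1. -53.] [433. 202. 117.] [432. 188. 116.]
374 [-109.   -2.   65.] [340. 208.   1.] [340. 181.   0.]
382 [-116.   -2.   65.] [332. 209.  -1.] [332. 181.   0.]
390 [-774.   -5.  851.] [-325.  251. -789.] [-324.  131. -788.]
398 [-808.   -5.  851.] [-354.  251. -784.] [-357.  131. -787.]
```

```bash
python3 -m inch '[{"slide":[-0.1,0,2],"turn":0,"grip":5},{"slide":[-0.1,0,4],"turn":0,"grip":5},{"slide":[-0.1,0,5],"turn":0,"grip":5},{"slide":[-0.1,0,5.4],"turn":0,"grip":5},{"slide":[-0.1,0,5.4],"turn":0,"grip":5}]' 30;  python3 -m inch '[{"slide":[0,0,0.3],"turn":0,"grip":5},{"slide":[0,0,0.6],"turn":0,"grip":5},{"slide":[0,0,0.6],"turn":0,"grip":5}]' 30
```

```text
time: 37.2
eef_pos: [0.4461, 0.1948, 0.0095]
tcp_rot: [1.0, -0.0, -0.0, 0.0]
contact_force: [0.2, 0.2, -1.7]
opening: 0.693
finger_force: 33.1
time: 37.5
eef_pos: [0.447, 0.1952, 0.0052]
tcp_rot: [1.0, 0.0, 0.001, -0.0]
contact_force: [-0.8, -0.4, 2.6]
opening: 0.69
finger_force: 36.4
```

```bash
python3 -m inch '[{"slide":[0,0,-0.1],"turn":0,"grip":5},{"slide":[0,0,-0.1],"turn":0,"grip":7.2},{"slide":[0,0,-0.1],"turn":0,"grip":7.2},{"slide":[0,0,-0.1],"turn":0,"grip":7.2},{"slide":[0,0,-4],"turn":0,"grip":7.2},{"slide":[0,0,-9],"turn":0,"grip":7.2},{"slide":[0,0,-13],"turn":0,"grip":7.2},{"slide":[0,0,-13],"turn":0,"grip":7.2},{"slide":[0,0,-13],"turn":0,"grip":7.2}]' 30
python3 - <<'E'
from h import *
T=tool();p,d=ctrl.read_camera("wrist");print(T[:3,3].round(4));K,W=cam("wrist",T);C=cloud(d,K,W)*1000
for y in range(155,300,5): print(y,C[y,300].round(0),C[y,322].round(0),C[y,340].round(0))
q=C[(C[...,2]>30)&(C[...,2]<65)&(C[...,0]>390)&(C[...,0]<510)&(abs(C[...,1]-195)<42)]
for x in range(400,504,4):
    s=q[abs(q[:,0]-x)<2]
    if len(s): print(x,np.percentile(s[:,1],[1,99]).round(0),np.median(s[:,2]).round(0))
E
```

```text
time: 38.4
eef_pos: [0.4463, 0.1952, 0.1348]
tcp_rot: [1.0, -0.0, 0.001, -0.0]
contact_force: [0.6, -0.1, 0.1]
opening: 0.84
finger_force: 0.0
[0.4463 0.1952 0.1348]
155 [503. 213.  16.] [503. 195.  15.] [503. 181.  18.]
160 [500. 212.  30.] [499. 195.  13.] [500. 182.  29.]
165 [495. 213.  19.] [496. 195.  26.] [497. 182.  32.]
170 [494. 212.  43.] [494. 195.  43.] [494. 182.  44.]
175 [490. 212.  43.] [490. 195.  43.] [487. 181.  19.]
180 [484. 213.  19.] [483. 195.  18.] [484. 181.  19.]
185 [479. 213.  18.] [479. 195.  18.] [479. 181.  18.]
190 [476. 213.  20.] [475. 195.  18.] [475. 181.  19.]
195 [471. 213.  19.] [471. 195.  20.] [471. 181.  19.]
200 [471. 212.  41.] [471. 195.  40.] [471. 182.  41.]
205 [469. 212.  50.] [469. 195.  49.] [469. 182.  49.]
210 [465. 212.  49.] [465. 195.  50.] [465. 182.  49.]
215 [461. 212.  48.] [461. 195.  48.] [461. 182.  49.]
220 [458. 212.  50.] [458. 195.  49.] [458. 182.  50.]
225 [454. 212.  49.] [454. 195.  50.] [454. 182.  49.]
230 [450. 212.  49.] [450. 195.  48.] [450. 182.  48.]
235 [446. 212.  51.] [446. 195.  48.] [446. 182.  49.]
[... 359 characters left out ...]
95.  22.] [407. 180.  23.]
275 [407. 214.  35.] [407. 195.  33.] [407. 180.  33.]
280 [406. 213.  42.] [406. 195.  43.] [406. 181.  43.]
285 [402. 213.  42.] [402. 195.  43.] [402. 181.  43.]
290 [378. 216.  -1.] [378. 195.   1.] [378. 178.   0.]
295 [373. 216.  -0.] [372. 195.  -2.] [372. 178.  -1.]
400 [171. 226.] 42.0
404 [167. 226.] 43.0
408 [167. 226.] 38.0
428 [168. 226.] 49.0
432 [167. 226.] 49.0
436 [167. 226.] 49.0
440 [167. 226.] 49.0
444 [167. 226.] 49.0
448 [167. 226.] 49.0
452 [167. 226.] 49.0
456 [165. 226.] 49.0
460 [166. 225.] 49.0
464 [167. 226.] 49.0
468 [168. 226.] 49.0
472 [168. 226.] 44.0
488 [214. 224.] 42.0
492 [167. 225.] 43.0
496 [166. 224.] 42.0
500 [175. 214.] 30.0
```

B is fully seated: its web top is level at about 49 mm (48 nominal), it is centred at x≈0.449, and the ends are in line. I hand in.

```bash
python3 -c "
from plant import ctrl
print(ctrl.sign_off())"
```

```text
the job is handed in; nothing more can be done
None
```

The three channels are interlocked in the cradle and I handed the job in at about 38 s; the last depth reading showed all three flat, ends in line and the open-down one fully down, but the hand-in returned no verdict. One placing had to be redone after both open-up channels were lifted out together. I viewed 11 pictures, one over the limit of 10, and did not re-measure the bystanders.

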